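Unlock a gang mould with a T key, unload the pot feet, lock it

ROBOT

A 7-joint arm with a two-finger parallel gripper is mounted at the origin on the work surface. World frame = base frame: x ahead of the robot, y to its left, z up, the work surface at z = 0. Lengths are in m, angles in rad, forces in N, time in s.
With the tool pointing down it reaches from about 0.4 to 0.85 m from the base axis. Payload 4.5 kg.
Tool frame: the origin (TCP) lies between the finger pads; the fingertips stand 25 mm ahead of it and the grasp point (between the pads) lies 6 mm ahead of it (tip_reach is the distance from the TCP to the fingertips, in m); z points along the fingers, y is the direction in which the jaws open and shut (so a half turn about z gives the same grasp; the last joint's range is limited). The gripper opens to 85 mm and grips with 20 to 120 N. Pads are 22 mm wide; open, the fingers measure 114 mm over their backs; the gripper's body (76 mm by 85 mm) begins 54 mm behind the grasp point. The pads swing forward as they close: fully open they stand 13 mm farther back than shut.
Start: joints at [1.258, 0.689, -0.195, 1.565, 0.157, 0.902, -0.215], TCP at [0.212, -0.588, 0.256] pointing down, gripper open.
Joint ranges: [-3.01, 3.01], [-0.46, 2.08], [-1.47, 1.51], [0.13, 2.56], [-1, 4.14], [0.04, 2.09], [-2.66, 2.66]. Speed limits (rad/s): [2.57, 2.57, 3.14, 3.14, 3.14, 3.14, 3.14].

INTERFACE

Orientations are given as a rotation vector (axis times angle).
In Python, from bench import * gives the robot as it stands.
- The arm moves only by the shell command python3 -m inch 'ROWS'. ROWS is JSON, a list of rows, each a list of 5 numbers: the gripper's target within -1 to 1 (shut at 1, half-way at 0, fully open at -1), then the shift along the tool's x, y, z in mm, then the turn about the tool's z in rad. In form: [[gripper, dx, dy, dz, yaw], ...]. A call has 1 to 20 rows; each row is the pose to reach, as a shift and turn from the pose commanded when the call began, along the tool's axes at that moment; what a row does not reach only later rows make up. A row lasts 1/12 s, in which the tool goes at most 41.7 mm and 7.16 degrees, less where a joint would pass 70% of its speed; a pose out of reach is approached as far as the arm can. A call with a gripper value outside its range is refused whole. The fingers move at their own pace and stop on an object; the grip force is fixed at half the most. Time passes only in rows, so rows that repeat a pose let the fingers close. It gives the time, the measured TCP pose, the force and the opening at its end, in the units of the state.
- get_obs(): the state, without advancing time (a new reading comes with each control period).
- camera(name): name is "scene" or "top" or "wrist"; returns a dict with "image" (420x560x3 uint8, red, green, blue), "intrinsics" (3x3 intrinsics, pixels), "cam_to_world" (4x4, takes a point from camera to world coordinates); the wrist camera has in their place "hand_eye" (4x4, takes a point from camera to tool coordinates, whose origin is the TCP and whose axes are the flange's). Camera axes: x right, y down, z forward; pixel columns grow to the right and rows downward; lengths in m; the calibration is good to about 2 mm. A picture is of the moment at which its call begins: read the wrist's pose just before it. There is no depth.
- sign_off(): hands the job in, once; it reports no verdict.
Trained networks look in the newest picture that a camera, given by its name, has taken for a name from the list of things; names that differ only in an ending like _2 or _b are one class to them, and where a whole thing is asked for, a point or a joint stands for the part that bears it (a point fixed in the world has none). Each returns a list of dicts, best first, with "confidence" (0 to 1); they miss things now and then, are a little off and sometimes report something else, mostly with a low value. They report only what shows in the picture. A call takes as long as a camera call.
- outline_of(camera, target): "mask" (420x560 bool, what is visible of it) and "bbox" ([left, top, width, height] in pixels, round what is visible of it).
- mark_of(camera, target): "xy" ([column, row] in pixels: a listed point, or the origin of a listed thing).
The state is a dict: "clock": time; "joint_pos": joint angles; "joint_vel": joint speeds; "joint_torque": joint torques, N m; "position": TCP position; "eef_rot": TCP orientation; "ft_force": force on the tool from outside, world axes, zero at the start; "wrist_torque": the same for the moment, N m; "gripper_width": finger opening in m.
Only numpy, scipy, OpenCV 4.12 (cv2) and the standard library are available. Lean on these libraries where they do the work, as an engineer would, in place of code of your own. Each camera call takes 0.05 s, during which the arm holds its last target.

TASK

Take the T key from its wooden rest, press and twist it in the slot of the mould's hold-down bar until its blade drops fully home, and with the key turn the bar anticlockwise (seen from above) up to its stop, clear of the castings. Lift every cast pot foot out of the mould and set it down flat in the grey tray, boss upwards, none on top of another and none dropped. Then, again with the key fully home in the slot, turn the bar back clockwise to its stop over the empty mould and hang the key upright on its rest; do not push the bar with the fingers, and leave the vase and the planter alone.

Things in the scene. Friction and masses are not known exactly. Their poses are not given: they have to be found in the camera images.
- mould: fixed aluminium lower mould half, 116 (own x) x 256 (own y) x 22 high, origin at the centre of its underside on the bench. Its four pockets, 14 deep and 56 x 36 wide, lie in a row on its y axis at y = -102, -54, 54 and 102; some are empty. A steel pillar at its centre carries the hold-down bar
- clamp (a joint): hold-down bar on the vertical pillar at the mould's centre, in rad. At 0 the bar lies along the mould's y axis above the castings (closed); values grow anticlockwise seen from above; stops at -0.05 and at 1.45 (fully open, bar across the row, clear of all castings). It starts between 0 and 0.25, is stiff (about 0.2 N m), does not spring back. Two arms 20 wide, reaching 120 from the axis, 43 to 51 above the bench; square hub 46 x 46, top face 62 above the bench
- keyhole (a point): centre of the key slot's mouth in the hub's top face, on the turning axis, 62 above the bench. Slot 25 x 10, 16 deep, its long side along the bar; its frame turns with the bar, own y along the bar and the slot
- key: steel T key, 96 tall, 0.2 kg, z up. Origin at the centre of its lower end. Flat blade at the bottom 22 (own x) x 7 (own y) x 22 high (fits the slot either way round), round shank 16 diameter above it, then a cross handle 84 (own x) x 14 (own y) x 18 high, from 78 to 96 above the origin. The blade's flat and the handle lie in the same plane
- key_tip (a point): centre of the key blade's lower end (the same point as the key's origin)
- key_handle (a point): centre of the key's cross handle, 87 above the tip
- key_rest: fixed wooden fork rest: base 100 x 70 x 8, two upright prongs 10 thick and 44 wide (own y) at own x = -31 and 31 (gap 52 between them), tops 90 above the bench, each with a 6 high lip at either end (32 apart in own y). Origin at the centre of its underside. The key hangs with its handle lying along the rest's x over both prongs, between the lips, its shank in the gap and its tip 12 above the bench
- tray: loose grey plastic tray, 150 (own x) x 206 (own y) x 30 high, walls and floor 5 thick, 0.6 kg, open above. Origin at the centre of its underside. It may get knocked aside
- foot1: cast-stone pot foot, present in some starts only: plain grey block 52 (own x) x 32 (own y) x 26 high with a round boss, 22 diameter x 6 high, on its upper face (32 high in all), about 0.1 kg. Origin: centre of its underside, z up. At the start it sits in one of the mould's four cavities, its own x along the mould's x, its lower 14 mm in the cavity and the other 12 mm of the block (plus boss) standing proud of the mould's face.
- foot2: cast-stone pot foot, present in some starts only: plain grey block 52 (own x) x 32 (own y) x 26 high with a round boss, 22 diameter x 6 high, on its upper face (32 high in all), about 0.1 kg. Origin: centre of its underside, z up. At the start it sits in one of the mould's four cavities, its own x along the mould's x, its lower 14 mm in the cavity and the other 12 mm of the block (plus boss) standing proud of the mould's face.
- foot3: cast-stone pot foot, present in some starts only: plain grey block 52 (own x) x 32 (own y) x 26 high with a round boss, 22 diameter x 6 high, on its upper face (32 high in all), about 0.1 kg. Origin: centre of its underside, z up. At the start it sits in one of the mould's four cavities, its own x along the mould's x, its lower 14 mm in the cavity and the other 12 mm of the block (plus boss) standing proud of the mould's face.
- foot4: cast-stone pot foot, present in some starts only: plain grey block 52 (own x) x 32 (own y) x 26 high with a round boss, 22 diameter x 6 high, on its upper face (32 high in all), about 0.1 kg. Origin: centre of its underside, z up. At the start it sits in one of the mould's four cavities, its own x along the mould's x, its lower 14 mm in the cavity and the other 12 mm of the block (plus boss) standing proud of the mould's face.
- vase: bystander: squat blue ceramic vase 95 high, 76 across, origin at its underside
- planter: bystander: empty terracotta pot 75 high, 96 across, origin at its underside

How it is judged:
By the outcome, as a careful person would: the job done as asked, in the order asked, and still so for the second after the job is handed in, with the robot touching nothing.
Of foot1, foot2, foot3, foot4 only 2 to 4 are there at a start; the rules pass over those that are not, and their reading is None.
At some moment in a run one of tray may be knocked a few centimetres aside while the robot is not near it.
It also fails if it takes over 210 s, if anything falls off the work surface, if the arm or the gripper's body presses on something with over 40 N, if the wrist force passes 120 N, or if a joint passes its speed limit or range.

## Working session

There is one attempt and no reset: what is moved stays moved. The work goes in short steps, Python scripts to look and compute and a shell command to move; the robot and the scene stay as the last step left them, time stands still between calls to the robot, and variables do not carry over. Pictures are saved under pics/ and viewed, and the job is handed in when it is done.

```bash
ls; mkdir -p pics; python3 - <<'E'
from bench import *
import cv2
o=get_obs()
print({k:(v if not hasattr(v,'round') else v.round(4) if hasattr(v,'shape') else v) for k,v in o.items()})
for n in ["scene","top","wrist"]:
    c=camera(n); cv2.imwrite(f"pics/{n}0.png",c["image"][:,:,::-1])
    print(n,[ (k,v) for k,v in c.items() if k!="image"])
E
```

```text
pics
{'clock': 0.0, 'joint_pos': array([ 1.2578,  0.69  , -0.1945,  1.5664,  0.1573,  0.9025, -0.2151]), 'joint_vel': array([-0.0015, -0.0019,  0.0004, -0.0002,  0.0012,  0.0004, -0.0002]), 'joint_torque': array([-7.00000e-04, -5.39609e+01, -1.26660e+00, -1.58540e+01,
        9.10000e-03,  9.50000e-03,  0.00000e+00]), 'position': array([ 0.2122, -0.5872,  0.2555]), 'eef_rot': array([-3.0927e+00, -5.4180e-01,  7.0000e-04]), 'ft_force': array([ 0.4805, -0.0857, -0.5513]), 'wrist_torque': array([ 0.0163, -0.0082, -0.0081]), 'gripper_width': 0.0856788456066962}
scene [('intrinsics', array([[528.08502705,   0.        , 280.97469127],
       [  0.        , 528.08502705, 203.07061522],
       [  0.        ,   0.        ,   1.        ]])), ('cam_to_world', array([[ 0.24482337,  0.54470905, -0.80209324,  1.47931829],
       [ 0.96955657, -0.13357855,  0.20522385, -0.22545344],
       [ 0.00464484, -0.82791837, -0.56082939,  0.72047011],
       [ 0.        ,  0.        ,  0.        ,  1.        ]]))]
top [('intrinsics', array([[487.64479702,   0.        , 275.36464794],
       [  0.        , 4
[... 179 characters left out ...]
,  0.09327484, -0.01653714, -0.00881976],
       [-0.00436493, -0.21955312, -0.97559078,  1.04469267],
       [ 0.        ,  0.        ,  0.        ,  1.        ]]))]
wrist [('intrinsics', array([[316.15624011,   0.        , 286.05799269],
       [  0.        , 316.15624011, 208.33824644],
       [  0.        ,   0.        ,   1.        ]])), ('hand_eye', array([[ 1.18805615e-03, -9.46382308e-01, -3.23046614e-01,
         8.39914932e-02],
       [ 9.99999221e-01,  1.24799734e-03,  2.15839421e-05,
         6.90418397e-04],
       [ 3.82734656e-04, -3.23046388e-01,  9.46383054e-01,
        -1.18620195e-01],
       [ 0.00000000e+00,  0.00000000e+00,  0.00000000e+00,
         1.00000000e+00]]))]
```

View pics/top0.png

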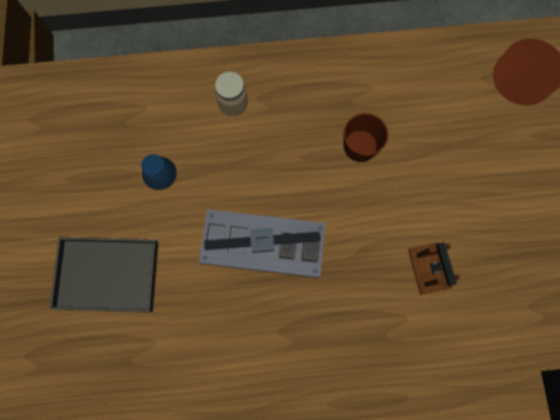

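View pics/scene0.png

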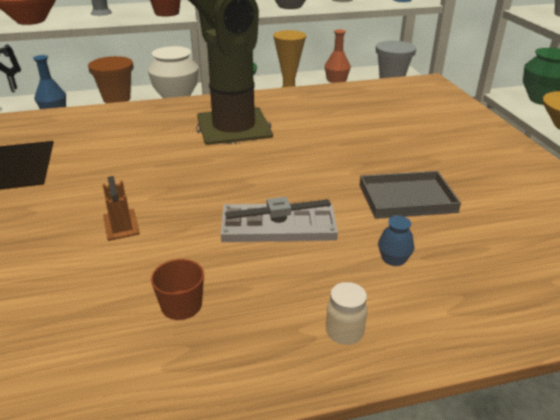

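View pics/wrist0.png

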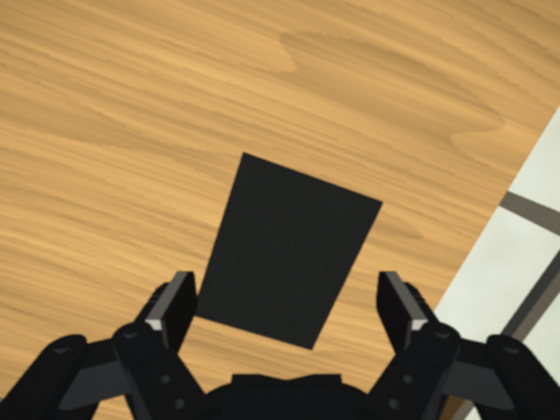

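```bash
cat > h.py <<'E'
from bench import *
import numpy as np, cv2
from scipy.spatial.transform import Rotation as R
def camfull(n):
    o=get_obs(); c=camera(n)
    K=c["intrinsics"]
    if n=="wrist":
        T=np.eye(4);T[:3,:3]=R.from_rotvec(o["eef_rot"]).as_matrix();T[:3,3]=o["position"]
        M=T@c["hand_eye"]
    else: M=c["cam_to_world"]
    return c["image"],K,M
def ray(K,M,uv):
    d=M[:3,:3]@np.linalg.solve(K,[uv[0],uv[1],1.]); return M[:3,3],d
def at_z(K,M,uv,z):
    p,d=ray(K,M,uv); return p+d*(z-p[2])/d[2]
def proj(K,M,P):
    P=np.atleast_2d(P); q=(P-M[:3,3])@M[:3,:3]; u=q@K.T; return u[:,:2]/u[:,2:]
def tri(obs):
    A=np.zeros((3,3));b=np.zeros(3)
    for K,M,uv in obs:
        p,d=ray(K,M,uv);d=d/np.linalg.norm(d);Q=np.eye(3)-np.outer(d,d);A+=Q;b+=Q@p
    return np.linalg.solve(A,b)
def save(n,img,scale=1,box=None):
    im=img[:,:,::-1]
    if box: im=im[box[1]:box[3],box[0]:box[2]]
    if scale!=1: im=cv2.resize(im,None,fx=scale,fy=scale,interpolation=cv2.INTER_CUBIC)
    cv2.imwrite("pics/"+n+".png",im)
def st():
    o=get_obs(); Rm=R.from_rotvec(o["eef_rot"]).as_matrix()
    print("t",round(o["clock"],2),"p",(o["position"]*1e3).round(1),"xax",Rm[:,0].round(3),"zax",Rm[:,2].round(3),"F",o["ft_force"].round(1),"w",round(o["gripper_width"]*1e3,1),"j7",o["joint_pos"].round(2))
    return o,Rm
def delta(pt,xdir=None):
    """tool-frame shift to get TCP to pt (m)->mm, yaw to have tool y along ydir angle"""
    o,Rm=st()
    print("delta mm",(Rm.T@(np.array(pt)-o["position"])*1e3).round(1))
E
python3 - <<'E'
from h import *
S={}
for n in ["scene","top"]:
    S[n]=camfull(n)
    img,K,M=S[n]
    for t,z in [("mould",0),("keyhole",.062),("key_tip",.012),("key_handle",.099),("key_rest",0),("tray",0),("foot1",.008),("vase",0),("planter",0)]:
        for d in mark_of(n,t)[:4]:
            print(n,t,round(d["confidence"],2),np.round(d["xy"],1),(at_z(K,M,d["xy"],z)*1e3).round(1))
img=S["top"][0]
save("top_mould",img,5,(190,195,335,290)); save("top_rest",img,7,(400,230,470,300))
save("scene_mould",S["scene"][0],5,(210,185,345,250))
E
```

```text
scene mould 0.86 [277.9 222.9] [526.2  11.4   0. ]
scene keyhole 0.62 [276.6 200.8] [526.5   8.2  62. ]
scene key_handle 0.71 [113.  189.1] [ 450.8 -340.    99. ]
scene key_rest 0.56 [124.3 227.5] [ 460.1 -331.8    0. ]
scene tray 0.94 [407.4 194.1] [485.4 355.    0. ]
scene foot1 0.53 [255.  222.2] [521.7 -41.4   8. ]
scene foot1 0.45 [233.4 220.8] [504.6 -88.3   8. ]
scene foot1 0.44 [281.1 221.6] [533.7  17.    8. ]
scene vase 0.76 [394.2 258.9] [709.2 218.6   0. ]
scene planter 0.87 [178.8 306. ] [ 738.7 -233.8    0. ]
scene planter 0.58 [234.5 222.7] [501.6 -85.6   0. ]
top mould 0.64 [261.9 241.7] [538.9   8.8   0. ]
top key_tip 0.67 [435.5 268. ] [ 446.  -351.7   12. ]
top key_handle 0.72 [445.9 263.3] [ 446.5 -344.3   99. ]
top key_rest 0.81 [432.6 267.3] [ 449.  -349.7    0. ]
top key_rest 0.62 [444.  261.9] [ 458.1 -375.9    0. ]
top tray 0.6 [106.  275.6] [497.7 346.9   0. ]
top tray 0.4 [429.2 266. ] [ 452.4 -342.9    0. ]
top foot1 0.75 [309.3 248. ] [514.3 -91.3   8. ]
top foot1 0.58 [287.8 244.2] [526.9 -46.3   8. ]
top foot1 0.41 [432.4 266.3] [ 450.5 -347.     8. ]
top vase 0.98 [164.1 180.3] [697.7 213.7   0. ]
top planter 0.61 [360.5 144.5] [ 739.3 -233.3    0. ]
top planter 0.27 [164.7 178.1] [702.6 212.1   0. ]
```

View pics/top_mould.png

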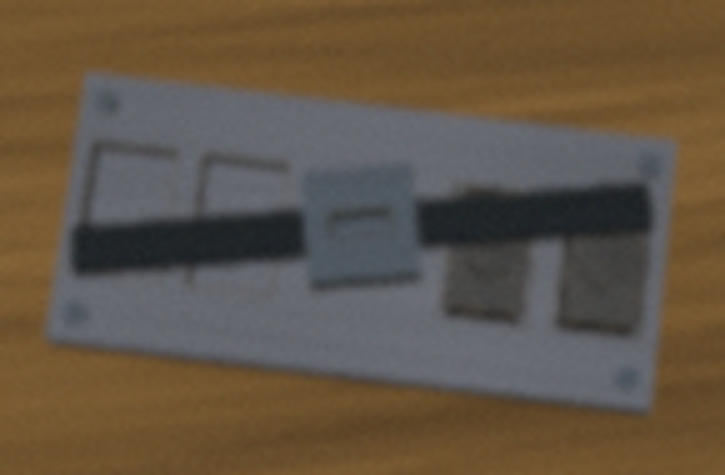

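View pics/top_rest.png

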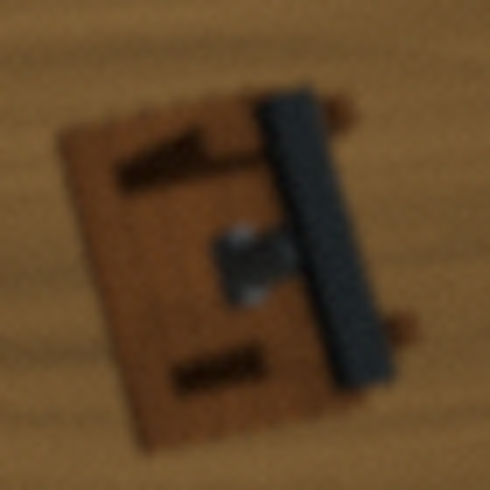

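View pics/scene_mould.png

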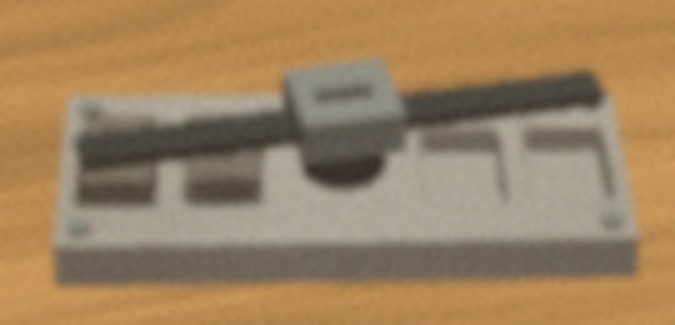

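```bash
python3 - <<'E'
from h import *
st()
for n in ["scene","top"]:
    img,K,M=camfull(n)
    for t,z in [("key",.099),("mould",.022),("tray",.03),("clamp",.051),("key_rest",0.0)]:
        r=outline_of(n,t)
        if not r: print(n,t,None);continue
        m=r[0]["mask"].astype(np.uint8); c=max(cv2.findContours(m,0,2)[0],key=cv2.contourArea)
        rect=cv2.minAreaRect(c); b=cv2.boxPoints(rect)
        # project all contour points onto z plane, min rect in world
        W=np.array([at_z(K,M,p[0],z)[:2] for p in c],dtype=np.float32)*1e3
        (cx,cy),(w,h),a=cv2.minAreaRect(W)
        print(n,t,round(r[0]["confidence"],2),"c",round(cx,1),round(cy,1),"wh",round(w,1),round(h,1),"ang",round(a,1))
E
```

```text
t 1.15 p [ 212.5 -587.8  256.3] xax [0.94 0.34 0.  ] zax [ 0. -0. -1.] F [ 0.2 -0.4  0.7] w 85.4 j7 [ 1.26  0.69 -0.19  1.57  0.16  0.9  -0.22]
scene key 0.52 c 602.3 -9.6 wh 219.8 68.0 ang 90.0
scene mould 0.68 c 538.8 8.4 wh 254.9 167.2 ang 77.6
scene tray 0.87 c 522.7 333.0 wh 216.8 187.7 ang 82.8
scene clamp 0.82 c 534.7 8.8 wh 237.6 76.9 ang 84.2
scene key_rest 0.81 c 377.7 -345.7 wh 242.8 73.6 ang 5.5
top key 0.72 c 444.9 -333.0 wh 84.6 42.4 ang 8.8
top mould 0.8 c 534.0 8.5 wh 258.2 121.8 ang 77.5
top tray 0.61 c 499.8 338.9 wh 212.0 149.7 ang 82.7
top clamp 0.73 c 535.3 8.2 wh 237.3 48.0 ang 84.5
top key_rest 0.89 c 449.0 -341.1 wh 101.3 69.0 ang 8.0
```

```bash
python3 -m inch '[[-1,303,-150,0,0.2],[-1,303,-150,0,0.2],[-1,303,-150,0,0.2],[-1,303,-150,0,0.2],[-1,303,-150,0,0.2],[-1,303,-150,0,0.2],[-1,303,-150,0,0.2],[-1,303,-150,0,0.2],[-1,303,-150,0,0.2],[-1,303,-150,0,0.2],[-1,303,-150,0,0.2],[-1,303,-150,0,0.2]]'
python3 - <<'E'
from h import *
img,K,M=camfull("wrist"); st()
save("w1",img)
for t,z in [("key_handle",.108),("key_handle",.099),("key_tip",.012),("key_rest",0)]:
    for d in mark_of("wrist",t)[:2]:
        print(t,round(d["confidence"],2),np.round(d["xy"],1),(at_z(K,M,d["xy"],z)*1e3).round(1))
for t,z in [("key",.108),("key_rest",0)]:
    r=outline_of("wrist",t)
    if r:
        m=r[0]["mask"].astype(np.uint8); c=max(cv2.findContours(m,0,2)[0],key=cv2.contourArea)
        W=np.array([at_z(K,M,p[0],z)[:2] for p in c],dtype=np.float32)*1e3
        print(t,cv2.minAreaRect(W))
E
```

```text
clock: 2.75
position: [0.445, -0.3454, 0.2563]
eef_rot: [3.132, 0.226, -0.002]
ft_force: [-0.5, -0.3, -0.3]
gripper_width: 0.0854
t 2.8 p [ 444.8 -345.6  256.3] xax [ 0.99   0.143 -0.001] zax [-0.001 -0.001 -1.   ] F [-0.  -0.4  0.3] w 85.6 j7 [ 0.64  0.6  -0.1   1.76  0.08  0.78 -0.93]
key_handle 0.71 [278.4 192.1] [ 451.9 -338.3  108. ]
key_handle 0.71 [278.4 192.1] [ 449.3 -338.5   99. ]
key_rest 0.63 [279.9 172.4] [ 445.6 -338.6    0. ]
key ((447.53582763671875, -341.537109375), (84.75446319580078, 13.918190002441406), 6.9315972328186035)
key_rest ((435.9668884277344, -342.2286376953125), (126.17996978759766, 72.44990539550781), 6.32428503036499)
```

View pics/w1.png

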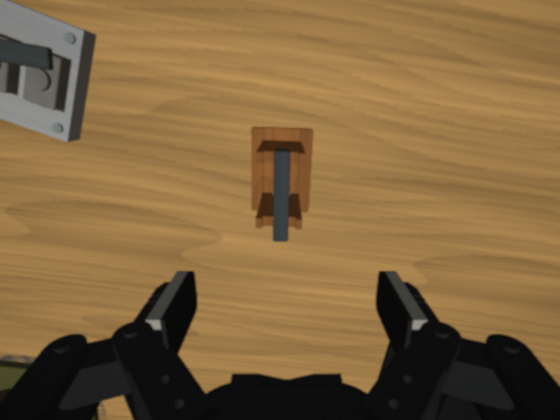

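```bash
python3 -m inch '[[-1,3,-3.5,40,0.02],[-1,3,-3.5,60,0.02],[-1,3,-3.5,70,0.02],[-1,3,-3.5,70,0.02],[-1,3,-3.5,70,0.02]]'
cat >> h.py <<'E'
def rect(cam,t,z,name=None):
    img,K,M=camfull(cam)
    if name: save(name,img)
    r=outline_of(cam,t)
    for q in r[:1]:
        m=q["mask"].astype(np.uint8); c=max(cv2.findContours(m,0,2)[0],key=cv2.contourArea)
        W=np.array([at_z(K,M,p[0],z)[:2] for p in c],dtype=np.float32)*1e3
        (cx,cy),(w,h),a=cv2.minAreaRect(W)
        print(cam,t,round(q["confidence"],2),"c",round(cx,1),round(cy,1),"wh",round(w,1),round(h,1),"ang",round(a,1),"bbox",q["bbox"])
    if not r: print("none")
E
python3 - <<'E'
from h import *
st(); rect("wrist","key",.108,"w2")
E
```

```text
clock: 3.52
position: [0.449, -0.3402, 0.1866]
eef_rot: [3.135, 0.199, 0.0]
ft_force: [0.0, 0.4, -0.5]
gripper_width: 0.0852
t 3.52 p [ 449.  -340.2  186.6] xax [ 0.992  0.126 -0.   ] zax [ 0. -0. -1.] F [ 0.   0.4 -0.5] w 85.2 j7 [ 0.62  0.7  -0.09  1.83  0.1   0.62 -0.97]
wrist key 0.65 c 448.1 -341.6 wh 85.7 13.6 ang 6.8 bbox [275.5, 174.5, 23.1, 114.0]
```

View pics/w2.png

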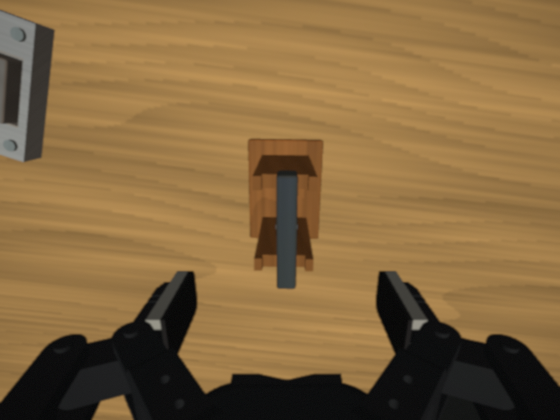

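```bash
python3 -m inch '[[-1,-1,1.4,30,0],[-1,-1,1.4,60,0],[-1,-1,1.4,75,0],[-1,-1,1.4,80,0],[-1,-1,1.4,80,0],[-1,-1,1.4,80,0],[1,-1,1.4,80,0],[1,-1,1.4,80,0],[1,-1,1.4,80,0],[1,-1,1.4,80,0],[1,-1,1.4,80,0],[1,-1,1.4,80,0],[1,-1,1.4,80,0],[1,-1,1.4,80,0]]'
python3 - <<'E'
from h import *
st()
img,K,M=camfull("wrist");save("w3",img)
E
```

```text
clock: 4.78
position: [0.4482, -0.3414, 0.1067]
eef_rot: [3.135, 0.199, 0.0]
ft_force: [-0.8, 0.5, 5.2]
gripper_width: 0.0134
t 4.78 p [ 448.2 -341.4  106.7] xax [0.992 0.126 0.   ] zax [ 0. -0. -1.] F [-0.8  0.5  5.2] w 13.4 j7 [ 0.61  0.83 -0.07  1.87  0.12  0.44 -0.99]
```

View pics/w3.png

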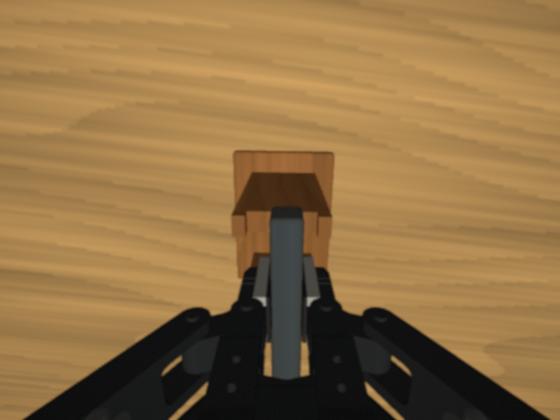

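```bash
python3 -m inch '[[1,0,0,-10,0],[1,0,0,-30,0],[1,0,0,-60,0],[1,0,0,-90,0],[1,0,0,-115,0],[1,0,0,-115,0],[1,0,0,-115,0],[1,0,0,-115,0]]'
python3 - <<'E'
from h import *
st()
img,K,M=camfull("wrist");save("w4",img)
for n in ["scene","top"]:
    img,K,M=camfull(n)
    save(n+"4",img,3,(60,90,240,240) if n=="scene" else (380,200,560,350))
    print(n,[(round(d["confidence"],2),np.round(d["xy"],1)) for t in ("key_tip","key_handle") for d in mark_of(n,t)[:2]])
E
```

```text
clock: 5.5
position: [0.4473, -0.3409, 0.2206]
eef_rot: [-3.134, -0.199, 0.002]
ft_force: [-0.6, 0.3, -2.5]
gripper_width: 0.0129
t 5.5 p [ 447.3 -340.9  220.6] xax [ 0.992  0.127 -0.001] zax [-0.002  0.001 -1.   ] F [-0.6  0.3 -2.5] w 12.9 j7 [ 0.63  0.65 -0.09  1.8   0.09  0.7  -0.96]
scene [(0.76, array([109.2, 179. ])), (0.58, array([101.6, 144.7])), (0.35, array([180.6, 304. ]))]
top [(0.59, array([450.5, 263.7])), (0.86, array([468.1, 255.2]))]
```

View pics/w4.png

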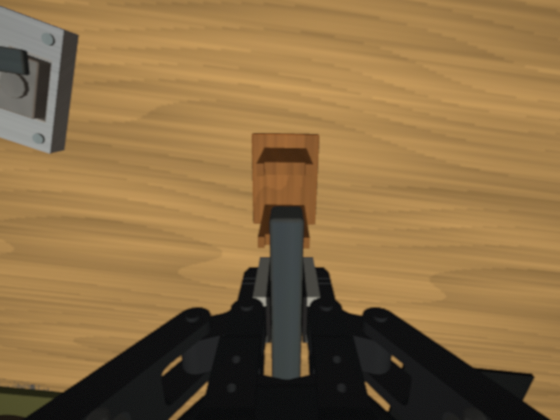

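View pics/scene4.png

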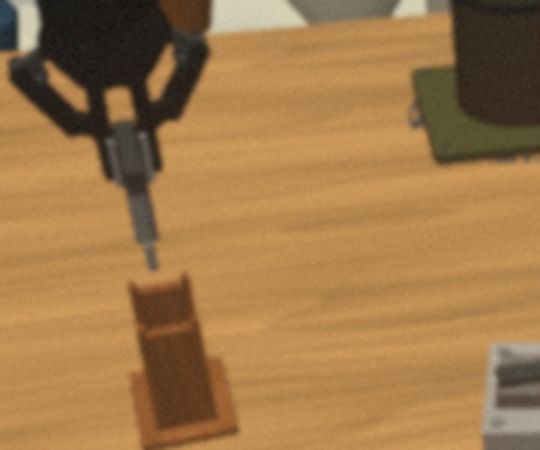

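```bash
python3 -m inch '[[1,119,-287,0,-1.35],[1,119,-287,0,-1.35],[1,119,-287,0,-1.35],[1,119,-287,0,-1.35],[1,119,-287,0,-1.35],[1,119,-287,0,-1.35],[1,119,-287,0,-1.35],[1,119,-287,0,-1.35],[1,119,-287,0,-1.35],[1,119,-287,0,-1.35],[1,119,-287,0,-1.35],[1,119,-287,0,-1.35],[1,119,-287,0,-1.35],[1,119,-287,0,-1.35],[1,119,-287,0,-1.35],[1,119,-287,0,-1.35]]'
python3 - <<'E'
from h import *
st()
img,K,M=camfull("wrist");save("w5",img)
for t,z in [("keyhole",.062),("mould",0)]:
    for d in mark_of("wrist",t)[:2]:
        print(t,round(d["confidence"],2),np.round(d["xy"],1),(at_z(K,M,d["xy"],z)*1e3).round(1))
rect("wrist","clamp",.051)
# predicted handle end rows
c=camera("wrist");H=c["hand_eye"]
for off in (-2,0,2):
    print(off,proj(K,H,np.array([[42+off,0,-1.3],[42+off,0,16.7],[42+off,7,-1.3]])/1e3).round(1).tolist())
E
```

```text
clock: 7.18
position: [0.5298, -0.0417, 0.2213]
eef_rot: [2.325, 2.113, -0.0]
ft_force: [-0.3, 0.4, -2.8]
gripper_width: 0.0128
t 7.18 p [529.8 -41.7 221.3] xax [ 0.095  0.995 -0.   ] zax [ 0. -0. -1.] F [-0.3  0.4 -2.8] w 12.8 j7 [ 0.26  0.64 -0.44  1.88  0.4   0.71 -0.5 ]
keyhole 0.72 [281.5 137.7] [531.9  10.9  62. ]
keyhole 0.6 [274.6 224.2] [517.5 -68.4  62. ]
mould 0.93 [285.  134.5] [534.4   7.1   0. ]
wrist clamp 0.93 c 535.5 31.0 wh 172.2 47.9 ang 89.4 bbox [255.0, 1.3, 58.5, 203.5]
-2 [[284.1, 215.7], [284.2, 201.8], [301.8, 215.7]]
0 [[284.1, 210.9], [284.2, 197.6], [301.9, 210.9]]
2 [[284.0, 206.1], [284.2, 193.3], [301.9, 206.1]]
```

View pics/w5.png

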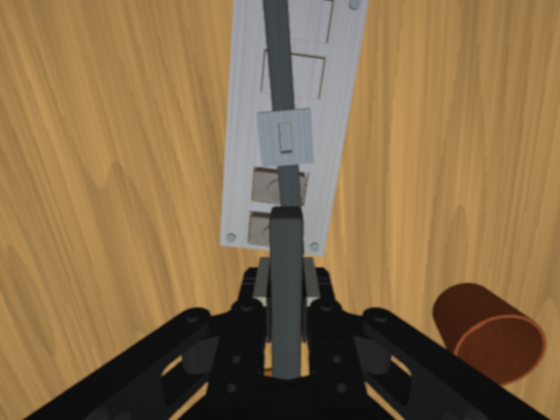

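```bash
python3 - <<'E'
from h import *
img,K,M=camfull("wrist");save("w5a",img,8,(245,95,325,165));save("w5b",img,6,(245,195,335,285))
E
```

```text
(no output)
```

View pics/w5a.png

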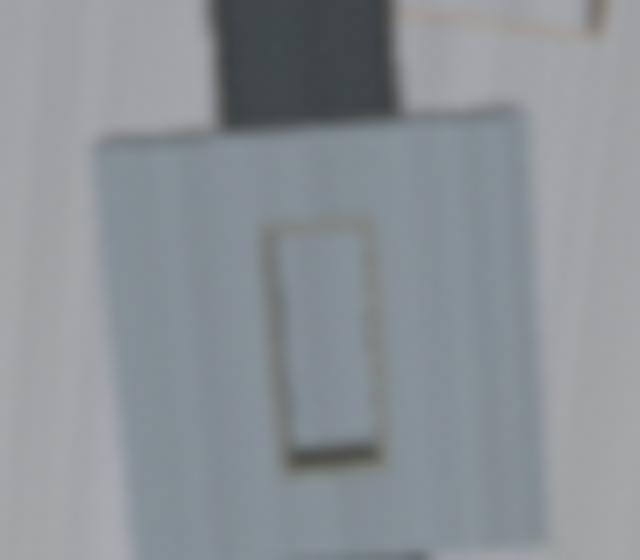

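View pics/w5b.png

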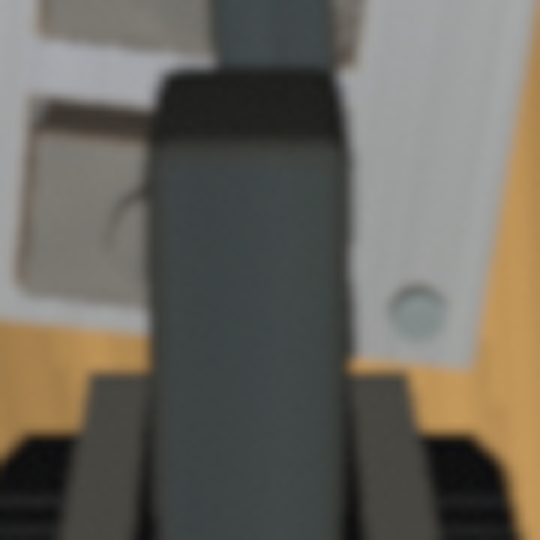

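```bash
python3 - <<'E'
from h import *
o,Rm=st()
img,K,M=camfull("wrist")
uv=[(278.1,123.5),(291.25,122.25),(292.9,152.75),(280.9,153.75)]
P=np.array([at_z(K,M,u,.062)*1e3 for u in uv]);print(P.round(1).tolist(),P.mean(0).round(1))
d=(P[0]+P[1]-P[2]-P[3])/2;print("len",np.linalg.norm(d).round(1),"ang",np.degrees(np.arctan2(d[1],d[0])).round(2),"wid",np.linalg.norm(P[0]-P[1]).round(1),np.linalg.norm(P[3]-P[2]).round(1))
x0,y0=245,95
uv=[(100,140),(520,107),(548,540),(135,560)]
P=np.array([at_z(K,M,(x0+a/8,y0+b/8),.062)*1e3 for a,b in uv]);print(P.round(1).tolist(),P[:2].mean(0))
d=P[1]-P[0];print("hub",np.linalg.norm(d),np.degrees(np.arctan2(d[1],d[0]))+90)
# handle
d=Rm.T@(P.mean(0)/1e3-o["position"])
ob=[]
for n in ["scene","top"]:
    im,K,M=camfull(n)
    for t in ("key_tip","key_handle","keyhole"):
        r=mark_of(n,t)
        print(n,t,[(round(q["confidence"],2),np.round(q["xy"],1)) for q in r[:2]])
        tp={"key_tip":[0,0,.0947],"key_handle":[0,0,.0077]}.get(t)
        if tp: print(" pred",proj(K,M,o["position"]+Rm@np.array(tp)).round(1))
    save(n+"5",im,4,(200,100,360,240))
E
```

```text
t 7.53 p [529.8 -41.6 221.3] xax [ 0.094  0.996 -0.   ] zax [ 0. -0. -1.] F [-0.5  0.7 -1.9] w 13.0 j7 [ 0.26  0.64 -0.44  1.88  0.4   0.71 -0.5 ]
[[530.1, 23.1, 62.0], [541.3, 23.1, 62.0], [540.5, -2.8, 62.0], [530.0, -2.7, 62.0]] [535.5  10.2  62. ]
len 25.8 ang 88.92 wid 11.2 10.6
[[513.7, 33.6, 62.0], [558.0, 32.8, 62.0], [557.9, -13.1, 62.0], [512.2, -11.0, 62.0]] [535.85897637  33.23785482  62.        ]
hub 44.237450229821995 88.96381224829912
scene key_tip [(0.93, array([253.9, 179.5]))]
 pred [[254.4 179.7]]
scene key_handle [(0.76, array([250.7, 144.3]))]
 pred [[253.4 143.6]]
scene keyhole [(0.83, array([279.3, 203.1]))]
top key_tip []
 pred [[286.5 233.3]]
top key_handle []
 pred [[287.4 224.4]]
top keyhole [(0.88, array([263., 235.]))]
```

View pics/scene5.png

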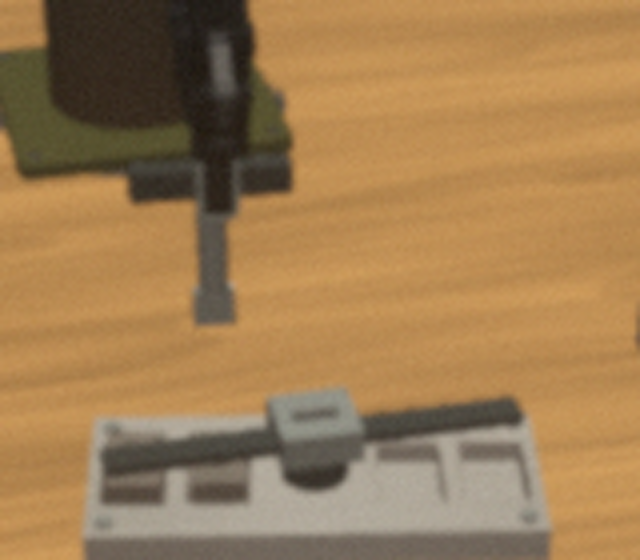

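View pics/top5.png

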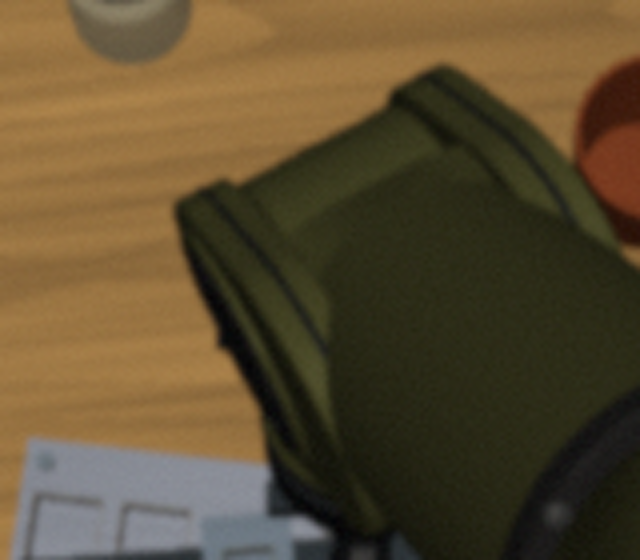

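```bash
python3 - <<'E'
from h import *
c=camera("top");K,M=c["intrinsics"],c["cam_to_world"]
a,b=at_z(K,M,(205,245),.051),at_z(K,M,(320,236.8),.051);d=a-b
print(a,b,np.degrees(np.arctan2(d[1],d[0])))
print(at_z(K,M,(263,235),.062))
a=at_z(K,M,(190+55/5,195+340/5),0.022);b=at_z(K,M,(190+650/5,195+408/5),.022);d=a-b;print(np.degrees(np.arctan2(d[1],d[0])))
a=at_z(K,M,(190+90/5,195+72/5),0.022);b=at_z(K,M,(190+675/5,195+140/5),.022);d=a-b;print(np.degrees(np.arctan2(d[1],d[0])))
c=camera("scene");K,M=c["intrinsics"],c["cam_to_world"]
print(at_z(K,M,(279.3,203.1),.062))
E
```

```text
[0.53485306 0.12512789 0.051     ] [ 0.52927927 -0.1124074   0.051     ] 88.65579385029953
[0.54230012 0.00424882 0.062     ]
78.04101200102605
77.73910647378271
[0.53680634 0.01185553 0.062     ]
```

```bash
python3 -m inch '[[1,28,0.6,32,-0.073],[1,28,0.6,32,-0.073],[1,28,0.6,32,-0.073],[1,28,0.6,32,-0.073],[1,28,0.6,32,-0.073],[1,28,0.6,32,-0.073]]'
python3 - <<'E'
from h import *
st()
img,K,M=camfull("wrist");save("w6",img,8,(240,150,330,220))
for d in mark_of("wrist","keyhole")[:2]:
        print(round(d["confidence"],2),np.round(d["xy"],1),(at_z(K,M,d["xy"],.062)*1e3).round(1))
E
```

```text
clock: 8.58
position: [0.5335, -0.0148, 0.1899]
eef_rot: [2.245, 2.195, 0.001]
ft_force: [-0.1, -0.6, -2.0]
gripper_width: 0.0133
t 8.58 p [533.5 -14.8 189.9] xax [ 0.023  1.    -0.001] zax [ 0.001 -0.001 -1.   ] F [-0.1 -0.6 -2. ] w 13.3 j7 [ 0.2   0.69 -0.42  1.9   0.45  0.64 -0.53]
0.87 [283.9 175.7] [533.5  11.3  62. ]
```

View pics/w6.png

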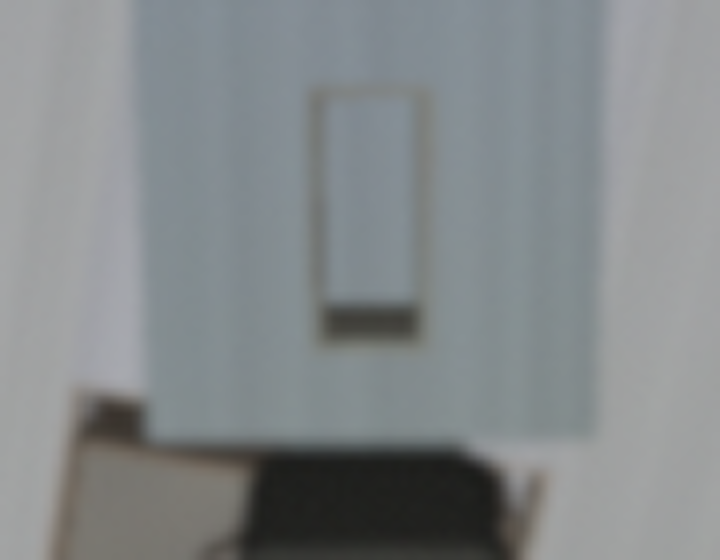

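```bash
python3 - <<'E'
from h import *
o,Rm=st()
img,K,M=camfull("wrist")
uv=[(313,90),(432,88),(422,343),(322,347)]
P=np.array([at_z(K,M,(240+a/8,150+b/8),.062) for a,b in uv]);Q=(P-o["position"])@Rm*1e3
print((P*1e3).round(1).tolist()); print(Q.round(1).tolist(),Q.mean(0).round(1))
E
```

```text
t 8.68 p [533.4 -14.6 189.8] xax [ 0.022  1.    -0.001] zax [ 0.001 -0.001 -1.   ] F [-0.2 -0.7 -2. ] w 13.3 j7 [ 0.2   0.69 -0.42  1.9   0.45  0.64 -0.53]
[[529.8, 23.3, 62.0], [541.5, 23.3, 62.0], [540.1, -2.7, 62.0], [530.0, -2.9, 62.0]]
[[37.9, -4.5, 127.8], [38.1, 7.1, 127.8], [12.1, 6.4, 127.8], [11.7, -3.8, 127.8]] [ 24.9   1.3 127.8]
```

```bash
python3 -m inch '[[1,27.5,0.3,10,0],[1,27.5,0.3,20,0],[1,27.5,0.3,27,0],[1,27.5,0.3,27,0],[1,27.5,0.3,27,0]]'
python3 - <<'E'
from h import *
st()
img,K,M=camfull("scene");save("s7",img,10,(255,150,305,210))
E
```

```text
clock: 9.15
position: [0.5336, 0.0128, 0.162]
eef_rot: [-2.245, -2.197, 0.002]
ft_force: [0.1, -1.2, -1.4]
gripper_width: 0.0133
t 9.15 p [533.6  12.8 162. ] xax [ 0.022  1.    -0.001] zax [-0.001 -0.001 -1.   ] F [ 0.1 -1.2 -1.4] w 13.3 j7 [ 0.12  0.73 -0.39  1.92  0.48  0.58 -0.6 ]
```

View pics/s7.png

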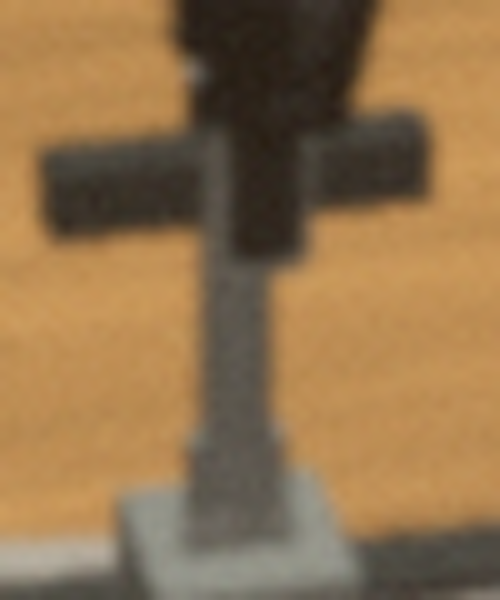

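```bash
python3 -m inch '[[1,0,0,3,0],[1,0,0,5,0],[1,0,0,7,0],[1,0,0,9,0],[1,0,0,9,0]]'
```

```text
clock: 9.62
position: [0.5337, 0.0135, 0.1529]
eef_rot: [-2.245, -2.198, 0.001]
ft_force: [1.5, -0.5, -1.5]
gripper_width: 0.0129
```

```bash
python3 -m inch '[[1,0,0,3,0],[1,0,0,6,0],[1,0,0,9,0],[1,0,0,11,0],[1,0,0,12,0],[1,0,0,12,0]]'
python3 - <<'E'
from h import *
st()
img,K,M=camfull("scene");save("s8",img,10,(250,150,310,210))
E
```

```text
clock: 10.12
position: [0.5337, 0.0137, 0.141]
eef_rot: [-2.244, -2.198, 0.001]
ft_force: [-0.2, 0.5, -1.8]
gripper_width: 0.0126
t 10.12 p [533.7  13.7 141. ] xax [ 0.021  1.    -0.   ] zax [-0.001 -0.    -1.   ] F [-0.2  0.5 -1.8] w 12.6 j7 [ 0.1   0.76 -0.36  1.94  0.5   0.53 -0.62]
```

View pics/s8.png

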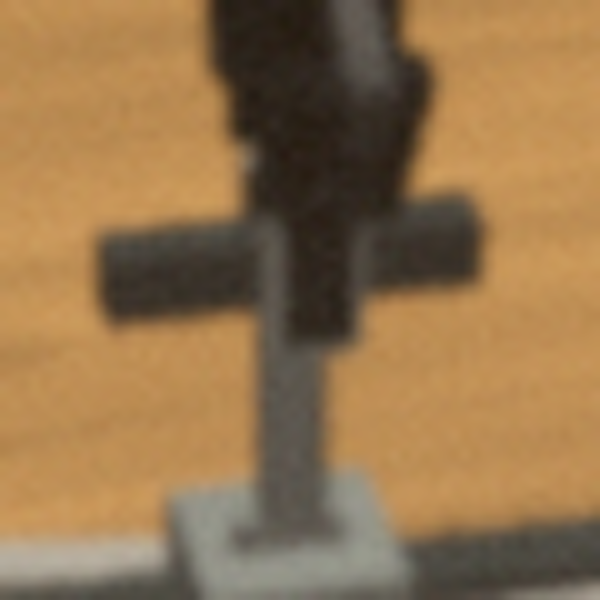

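```bash
python3 -m inch '[[1,0,0,1,0],[1,0,0,2,0],[1,0,0,2,0]]'
```

```text
clock: 10.42
position: [0.5343, 0.0139, 0.1406]
eef_rot: [2.244, 2.197, 0.001]
ft_force: [-2.3, -0.3, 9.8]
gripper_width: 0.0127
```

```bash
python3 -m inch '[[1,0,-0.1,-0.5,-0.05],[1,0,-0.2,-0.5,-0.1],[1,0,-0.3,-0.5,-0.15],[1,0,-0.5,-0.5,-0.2],[1,-0.1,-0.6,-0.5,-0.25],[1,-0.1,-0.7,-0.5,-0.3],[1,-0.1,-0.8,-0.5,-0.35],[1,-0.2,-0.9,-0.5,-0.4],[1,-0.2,-1,-0.5,-0.45],[1,-0.2,-1,-0.5,-0.45]]'
python3 - <<'E'
from h import *
o,_=st();print(o["wrist_torque"].round(2))
E
```

```text
clock: 11.25
position: [0.533, 0.0134, 0.1407]
eef_rot: [1.696, 2.644, 0.0]
ft_force: [-2.1, -0.3, 5.8]
gripper_width: 0.0133
t 11.25 p [533.   13.4 140.7] xax [-0.417  0.909 -0.001] zax [ 0.001 -0.    -1.   ] F [-2.1 -0.3  5.8] w 13.3 j7 [ 0.18  0.78 -0.48  1.94  0.64  0.58 -0.31]
[-0.13  0.41 -0.15]
```

```bash
python3 -m inch '[[1,0,-0.1,0,-0.06],[1,0,-0.2,0,-0.12],[1,0,-0.4,0,-0.18],[1,0,-0.5,0,-0.24],[1,-0.1,-0.6,0,-0.3],[1,-0.1,-0.8,0,-0.36],[1,-0.2,-0.9,0,-0.42],[1,-0.2,-1,0,-0.48],[1,-0.3,-1.1,0,-0.54],[1,-0.4,-1.2,0,-0.6],[1,-0.5,-1.3,0,-0.66],[1,-0.5,-1.4,0,-0.7],[1,-0.6,-1.5,0,-0.74],[1,-0.6,-1.5,0,-0.74]]'
python3 - <<'E'
from h import *
o,R_=st();print(o["wrist_torque"].round(2),np.degrees(np.arctan2(R_[1,0],R_[0,0])))
E
```

```text
clock: 12.42
position: [0.5316, 0.0119, 0.1406]
eef_rot: [0.626, 3.078, -0.002]
ft_force: [-1.8, -0.8, 7.2]
gripper_width: 0.0132
t 12.42 p [531.6  11.9 140.6] xax [-0.921  0.391 -0.001] zax [ 0.    -0.001 -1.   ] F [-1.8 -0.8  7.2] w 13.2 j7 [ 0.29  0.83 -0.68  1.93  0.82  0.68  0.26]
[-0.22  0.61 -0.11] 157.00683545129905
```

Now creep to the stop, watching torque.

```bash
python3 -m inch '[[1,0,-0.1,0,-0.03],[1,0,-0.1,0,-0.06],[1,0,-0.2,0,-0.08],[1,0,-0.2,0,-0.08]]'
python3 - <<'E'
from h import *
o,R_=st();print(o["wrist_torque"].round(2),np.degrees(np.arctan2(R_[1,0],R_[0,0])))
E
python3 -m inch '[[1,0,-0.1,0,-0.02],[1,0,-0.1,0,-0.04],[1,0,-0.2,0,-0.06],[1,0,-0.2,0,-0.06]]'
python3 - <<'E'
from h import *
o,R_=st();print(o["wrist_torque"].round(2),np.degrees(np.arctan2(R_[1,0],R_[0,0])))
E
```

```text
clock: 12.75
position: [0.5316, 0.0117, 0.1406]
eef_rot: [0.504, 3.101, -0.002]
ft_force: [-2.9, -1.7, 5.9]
gripper_width: 0.013
t 12.75 p [531.6  11.7 140.6] xax [-0.949  0.317 -0.001] zax [ 0.    -0.001 -1.   ] F [-2.9 -1.7  5.9] w 13.0 j7 [ 0.3   0.83 -0.7   1.93  0.84  0.7   0.33]
[-0.22  0.59 -0.13] 161.54172272786462
clock: 13.08
position: [0.5315, 0.0116, 0.1407]
eef_rot: [0.411, 3.114, -0.002]
ft_force: [-2.9, -0.2, 6.6]
gripper_width: 0.0129
t 13.08 p [531.5  11.6 140.7] xax [-0.966  0.259 -0.001] zax [ 0.    -0.001 -1.   ] F [-2.9 -0.2  6.6] w 12.9 j7 [ 0.31  0.84 -0.71  1.93  0.85  0.71  0.38]
[-0.21  0.61 -0.12] 164.97971695390345
```

```bash
python3 -m inch '[[1,0,-0.1,0,-0.02],[1,0,-0.1,0,-0.04],[1,0,-0.2,0,-0.06],[1,0,-0.2,0,-0.06]]'
python3 - <<'E'
from h import *
o,R_=st();print(o["wrist_torque"].round(2),np.degrees(np.arctan2(R_[1,0],R_[0,0])))
E
python3 -m inch '[[1,0,-0.1,0,-0.02],[1,0,-0.1,0,-0.04],[1,0,-0.2,0,-0.06],[1,0,-0.2,0,-0.06]]'
python3 - <<'E'
from h import *
o,R_=st();print(o["wrist_torque"].round(2),np.degrees(np.arctan2(R_[1,0],R_[0,0])))
for n in ["scene","top"]:
    img,K,M=camfull(n);save(n+"9",img,4,(200,130,350,270))
E
```

```text
clock: 13.42
position: [0.5315, 0.0114, 0.1406]
eef_rot: [0.317, 3.125, -0.002]
ft_force: [-2.5, -0.5, 6.9]
gripper_width: 0.0132
t 13.42 p [531.5  11.4 140.6] xax [-0.98   0.201 -0.   ] zax [ 0.    -0.001 -1.   ] F [-2.5 -0.5  6.9] w 13.2 j7 [ 0.32  0.84 -0.73  1.93  0.86  0.72  0.43]
[-0.18  0.59 -0.12] 168.41821519014374
clock: 13.75
position: [0.5315, 0.0112, 0.1407]
eef_rot: [0.224, 3.133, -0.002]
ft_force: [-2.0, -0.9, 6.7]
gripper_width: 0.0129
t 13.75 p [531.5  11.2 140.7] xax [-0.99   0.142 -0.   ] zax [ 0.    -0.001 -1.   ] F [-2.  -0.9  6.7] w 12.9 j7 [ 0.32  0.84 -0.74  1.93  0.87  0.73  0.48]
[-0.17  0.62 -0.29] 171.8236320429739
```

View pics/scene9.png

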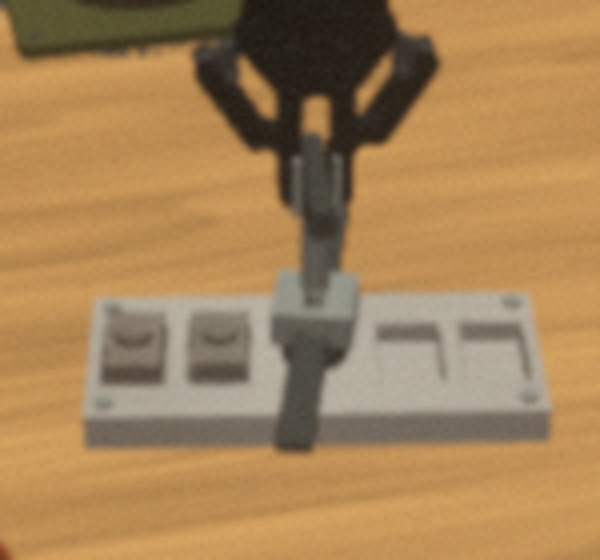

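View pics/top9.png

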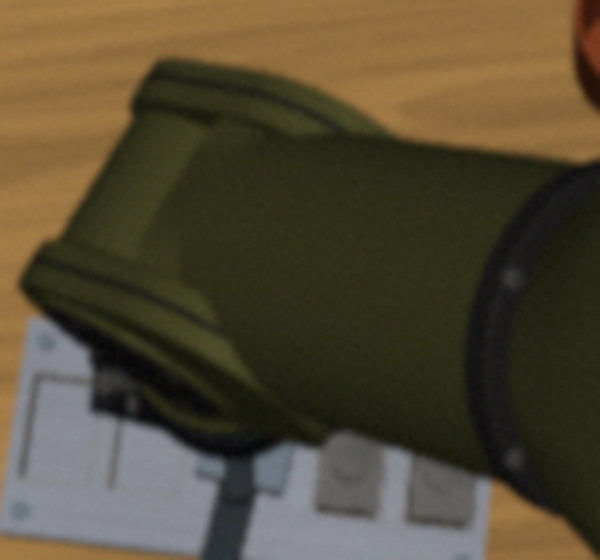

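```bash
python3 -m inch '[[1,0,-0.1,0,-0.01],[1,0,-0.1,0,-0.02],[1,0,-0.1,0,-0.03],[1,0,-0.1,0,-0.03]]'
python3 - <<'E'
from h import *
o,R_=st();print(o["wrist_torque"].round(2),np.degrees(np.arctan2(R_[1,0],R_[0,0])))
E
```

```text
clock: 14.18
position: [0.5314, 0.0111, 0.1407]
eef_rot: [0.179, 3.136, -0.001]
ft_force: [-2.3, -0.9, 7.1]
gripper_width: 0.0131
t 14.18 p [531.4  11.1 140.7] xax [-0.993  0.114 -0.   ] zax [ 0.    -0.001 -1.   ] F [-2.3 -0.9  7.1] w 13.1 j7 [ 0.33  0.85 -0.75  1.93  0.88  0.73  0.5 ]
[-0.15  0.65 -0.58] 173.45339078232678
```

```bash
python3 -m inch '[[1,0,0.1,0,0.05],[1,0,0.2,0,0.1],[1,0,0.3,0,0.14],[1,0,0.3,0,0.14]]'
python3 - <<'E'
from h import *
o,R_=st();print(o["wrist_torque"].round(2),np.degrees(np.arctan2(R_[1,0],R_[0,0])))
E
python3 -m inch '[[1,0,0,-2,0],[1,0,0,-5,0],[1,0,0,-10,0],[1,0,0,-16,0],[1,0,0,-25,0],[1,0,0,-40,0],[1,0,0,-55,0],[1,0,0,-70,0],[1,0,0,-80,0],[1,0,0,-80,0],[1,0,0,-80,0]]'
python3 - <<'E'
from h import *
o,R_=st();print(o["wrist_torque"].round(2),np.degrees(np.arctan2(R_[1,0],R_[0,0])))
img,K,M=camfull("scene");save("s10",img,3,(180,90,360,250))
img,K,M=camfull("wrist");save("w10",img)
E
```

```text
clock: 14.52
position: [0.5319, 0.0117, 0.1407]
eef_rot: [0.396, 3.115, -0.001]
ft_force: [-0.9, -0.5, 5.6]
gripper_width: 0.0131
t 14.52 p [531.9  11.7 140.7] xax [-0.968  0.25  -0.001] zax [ 0.001 -0.001 -1.   ] F [-0.9 -0.5  5.6] w 13.1 j7 [ 0.31  0.84 -0.72  1.93  0.85  0.71  0.38]
[-0.16  0.37 -0.01] 165.50103344664126
clock: 15.43
position: [0.5317, 0.0117, 0.2202]
eef_rot: [0.395, 3.116, -0.0]
ft_force: [0.5, 0.3, -1.9]
gripper_width: 0.0133
t 15.43 p [531.7  11.7 220.2] xax [-0.968  0.249 -0.001] zax [ 0.001 -0.    -1.   ] F [ 0.5  0.3 -1.9] w 13.3 j7 [ 0.37  0.73 -0.82  1.87  0.7   0.86  0.51]
[-0.05 -0.   -0.03] 165.5640335371466
```

View pics/s10.png

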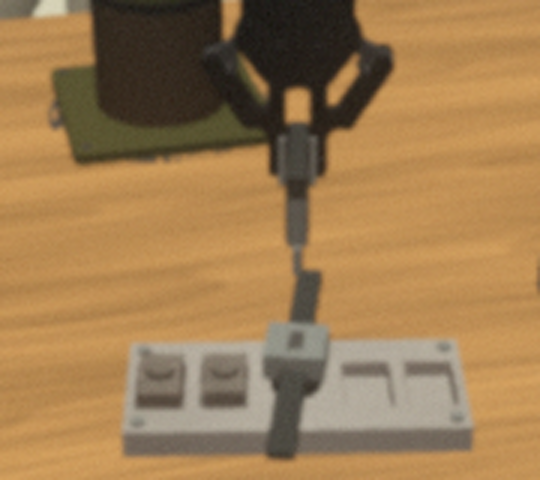

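View pics/w10.png

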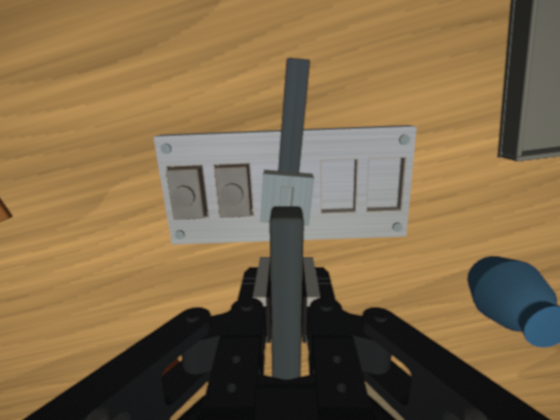

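```bash
python3 - <<'E'
from h import *
img,K,M=camfull("wrist")
W=lambda u,z:at_z(K,M,u,z)*1e3
a,b=W((297.5,60),.051),W((289,170),.051);d=a-b;print("bar",np.degrees(np.arctan2(d[1],d[0])),a,b)
a,b=W((156,137),.022),W((414,126),.022);d=b-a;print("mould y",np.degrees(np.arctan2(d[1],d[0])),np.linalg.norm(d))
c,e=W((173,243),.022),W((406,235),.022);d=e-c;print("mould y",np.degrees(np.arctan2(d[1],d[0])),np.linalg.norm(d));print("centre",(a+b+c+e)/4)
s=np.mean([W(u,.022) for u in [(166,148),(404,139),(397,227),(180,234)]],axis=0);print("screw centre",s)
for q in mark_of("wrist","foot1")[:4]: print(q["confidence"],q["xy"],W(q["xy"],.008))
print([W(u,.040) for u in [(185,195),(233.5,193)]])
for q in mark_of("wrist","keyhole")[:1]: print(q["confidence"],q["xy"],W(q["xy"],.062))
E
```

```text
bar 161.45338164354823 [422.89241449  48.74386754  51.        ] [510.58275267  19.32373272  51.        ]
mould y 78.01625087312105 251.76300160711185
mould y 77.77902570818202 254.69530240329405
centre [534.70258425  11.12744644  22.        ]
screw centre [535.31369272  10.52583696  22.        ]
0.98 [192.7, 187.9] [512.76766096 -88.00104726   8.        ]
0.64 [236.3, 187.1] [523.58848675 -42.16665079   8.        ]
[array([511.69009492, -86.16110371,  40.        ]), array([521.55457032, -39.42833063,  40.        ])]
0.67 [284.3, 200.9] [535.04295202   8.59935066  62.        ]
```

```bash
python3 -m inch '[[1,-3,-364,0,-0.378],[1,-3,-364,0,-0.378],[1,-3,-364,0,-0.378],[1,-3,-364,0,-0.378],[1,-3,-364,0,-0.378],[1,-3,-364,0,-0.378],[1,-3,-364,0,-0.378],[1,-3,-364,0,-0.378],[1,-3,-364,0,-0.378],[1,-3,-364,0,-0.378],[1,-3,-364,0,-0.378],[1,-3,-364,0,-0.378],[1,-3,-364,0,-0.378],[1,-3,-364,0,-0.378]]'
python3 - <<'E'
from h import *
o,R_=st();print(np.degrees(np.arctan2(R_[1,0],R_[0,0])))
img,K,M=camfull("wrist");save("w11",img)
E
```

```text
clock: 16.85
position: [0.4445, -0.3398, 0.22]
eef_rot: [-0.203, 3.135, 0.001]
ft_force: [-0.4, -0.3, -2.2]
gripper_width: 0.0131
t 16.85 p [ 444.5 -339.8  220. ] xax [-0.992 -0.129 -0.   ] zax [ 0.  0. -1.] F [-0.4 -0.3 -2.2] w 13.1 j7 [ 1.1   0.81 -0.97  1.78  0.8   0.99  1.51]
-172.57992030893053
```

View pics/w11.png

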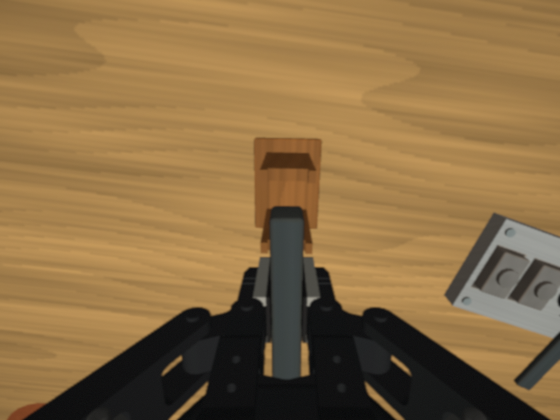

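```bash
python3 -m inch '[[1,0.7,-2,30,0],[1,0.7,-2,60,0],[1,0.7,-2,85,0],[1,0.7,-2,100,0],[1,0.7,-2,108,0],[1,0.7,-2,112,0],[1,0.7,-2,113,0],[1,0.7,-2,113,0],[1,0.7,-2,113,0]]'
python3 - <<'E'
from h import *
st()
img,K,M=camfull("scene");save("s12",img,4,(80,130,180,250))
E
```

```text
clock: 17.65
position: [0.4442, -0.3437, 0.1079]
eef_rot: [-0.198, 3.133, -0.002]
ft_force: [0.3, -0.2, -2.2]
gripper_width: 0.013
t 17.65 p [ 444.2 -343.7  107.9] xax [-0.992 -0.126 -0.002] zax [ 0.002 -0.001 -1.   ] F [ 0.3 -0.2 -2.2] w 13.0 j7 [ 1.04  0.96 -0.84  1.86  1.    0.81  1.36]
```

View pics/s12.png

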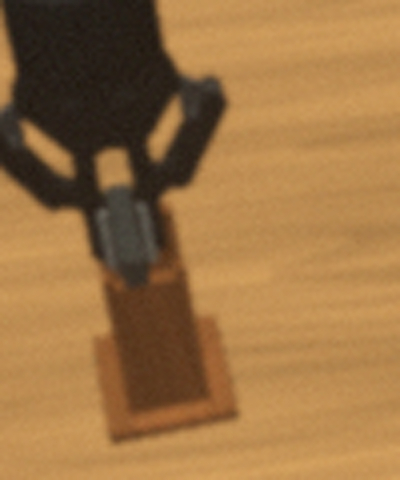

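```bash
python3 -m inch '[[1,0,1,0,0],[1,0,2,0,0],[1,0,2.2,0.6,0],[1,0,2.2,0.9,0],[1,0,2.2,0.9,0]]'
python3 - <<'E'
from h import *
st()
img,K,M=camfull("scene");save("s13",img,4,(80,130,180,250))
E
```

```text
clock: 18.12
position: [0.4433, -0.3413, 0.1067]
eef_rot: [-0.198, 3.135, -0.001]
ft_force: [-1.8, 0.5, 4.4]
gripper_width: 0.013
t 18.12 p [ 443.3 -341.3  106.7] xax [-0.992 -0.126 -0.   ] zax [ 0.001 -0.001 -1.   ] F [-1.8  0.5  4.4] w 13.0 j7 [ 1.04  0.96 -0.83  1.86  1.    0.81  1.35]
```

View pics/s13.png

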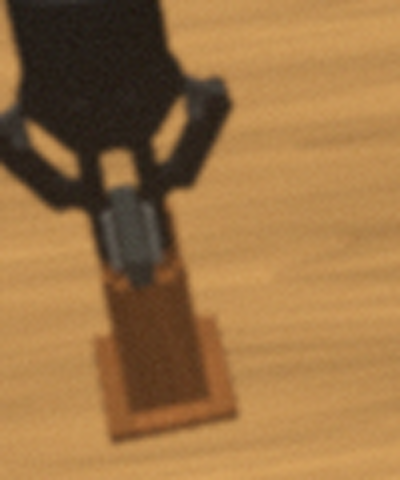

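```bash
python3 -m inch '[[-1,0,0,-0.3,0],[-1,0,0,-0.3,0],[-1,0,0,-0.3,0],[-1,0,0,-0.3,0],[-1,0,0,-0.3,0],[-1,0,0,-0.3,0],[-1,0,0,-15,0],[-1,0,0,-40,0],[-1,0,0,-80,0],[-1,0,0,-115,0],[-1,0,0,-115,0],[-1,0,0,-115,0]]'
python3 - <<'E'
from h import *
st()
img,K,M=camfull("scene");save("s14",img,1)
rect("wrist","key",.108,"w14"); rect("top","tray",.03);rect("scene","tray",.03)
img,K,M=camfull("top");save("t14",img)
E
```

```text
clock: 19.17
position: [0.4443, -0.3417, 0.223]
eef_rot: [-0.198, 3.132, -0.004]
ft_force: [0.3, -0.5, -0.6]
gripper_width: 0.0853
t 19.17 p [ 444.3 -341.7  223. ] xax [-0.992 -0.126 -0.003] zax [ 0.004 -0.002 -1.   ] F [ 0.3 -0.5 -0.6] w 85.3 j7 [ 1.11  0.81 -0.97  1.78  0.79  0.99  1.51]
wrist key 0.62 c 445.1 -341.1 wh 86.4 14.0 ang 7.9 bbox [278.2, 160.0, 21.7, 104.0]
top tray 0.8 c 499.7 340.0 wh 214.8 150.5 ang 82.9 bbox [52.6, 236.3, 108.3, 77.5]
scene tray 0.95 c 522.1 334.8 wh 222.5 194.1 ang 84.2 bbox [357.1, 166.7, 101.1, 50.2]
```

View pics/w14.png

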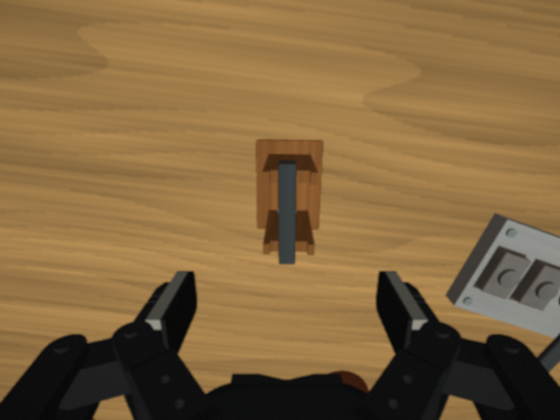

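View pics/t14.png

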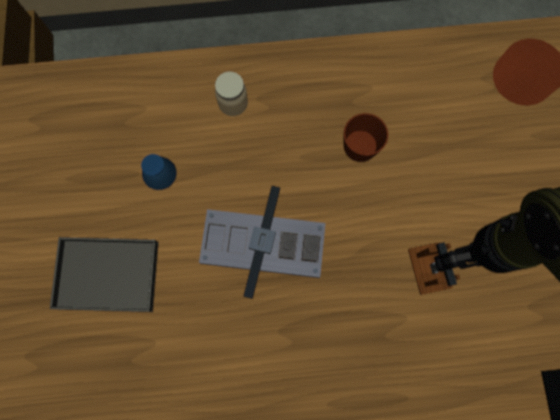

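```bash
python3 -m inch '[[-1,-100.6,242,0,1.908],[-1,-100.6,242,0,1.908],[-1,-100.6,242,0,1.908],[-1,-100.6,242,0,1.908],[-1,-100.6,242,0,1.908],[-1,-100.6,242,0,1.908],[-1,-100.6,242,0,1.908],[-1,-100.6,242,0,1.908],[-1,-100.6,242,0,1.908],[-1,-100.6,242,0,1.908],[-1,-100.6,242,0,1.908],[-1,-100.6,242,0,1.908],[-1,-100.6,242,0,1.908],[-1,-100.6,242,0,1.908],[-1,-100.6,242,0,1.908],[-1,-100.6,242,0,1.908],[-1,-100.6,242,0,1.908],[-1,-100.6,242,0,1.908],[-1,-100.6,242,0,1.908]]'
python3 - <<'E'
from h import *
o,R_=st();print(np.degrees(np.arctan2(R_[1,0],R_[0,0])))
img,K,M=camfull("wrist");save("w15",img)
for q in outline_of("wrist","foot1")[:3]:
    print(round(q["confidence"],2),q["bbox"])
for q in mark_of("wrist","foot1")[:3]: print(round(q["confidence"],2),q["xy"],at_z(K,M,q["xy"],.008)*1e3)
E
```

```text
clock: 21.15
position: [0.5123, -0.0885, 0.2207]
eef_rot: [-2.441, -1.977, 0.0]
ft_force: [0.4, 0.2, 1.6]
gripper_width: 0.0852
t 21.15 p [512.3 -88.5 220.7] xax [0.208 0.978 0.   ] zax [-0.  0. -1.] F [0.4 0.2 1.6] w 85.2 j7 [ 0.34  0.63 -0.41  1.91  0.38  0.68 -0.52]
78.01223979195149
0.82 [257.3, 120.5, 56.1, 41.1]
0.69 [260.9, 166.5, 51.6, 36.2]
0.85 [284.9, 137.5] [521.89039585 -42.4426499    8.        ]
0.62 [285.2, 181.4] [512.57427374 -87.87222056   8.        ]
```

View pics/w15.png

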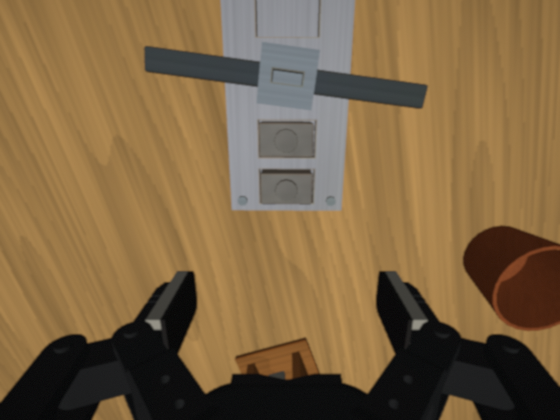

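```bash
python3 -m inch '[[-1,1,0,40,0],[-1,1,0,80,0],[-1,1,0,115,0],[-1,1,0,145,0],[-1,1,0,165,0],[-1,1,0,172,0],[-1,1,0,174,0],[-1,1,0,174,0],[-1,1,0,174,0]]'
python3 -m inch '[[0,0,0,0,0],[0.2,0,0,0,0],[0.3,0,0,0,0],[0.4,0,0,0,0],[0.6,0,0,0,0],[1,0,0,0,0],[1,0,0,0,0],[1,0,0,0,0]]'
python3 - <<'E'
from h import *
st()
img,K,M=camfull("wrist");save("w16",img)
img,K,M=camfull("scene");save("s16",img,4,(200,140,340,260))
E
```

```text
clock: 22.05
position: [0.5135, -0.0878, 0.048]
eef_rot: [2.442, 1.974, 0.003]
ft_force: [-0.4, -0.2, 0.1]
gripper_width: 0.0854
clock: 22.72
position: [0.5131, -0.0879, 0.0483]
eef_rot: [2.442, 1.974, 0.002]
ft_force: [-1.5, 0.0, 9.9]
gripper_width: 0.0503
t 22.72 p [513.1 -87.9  48.3] xax [ 0.21   0.978 -0.   ] zax [ 0.002 -0.001 -1.   ] F [-1.5  0.   9.9] w 50.3 j7 [ 0.19  0.91 -0.18  2.01  0.57  0.27 -0.69]
```

View pics/w16.png

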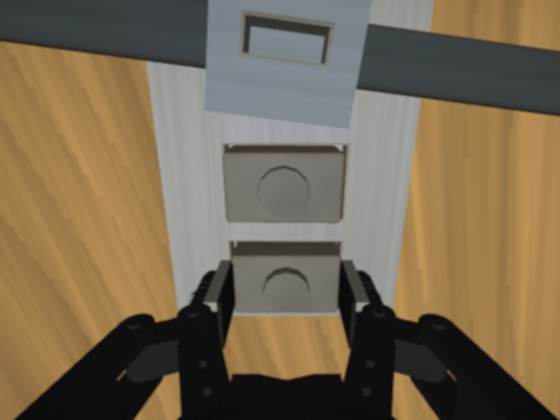

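View pics/s16.png

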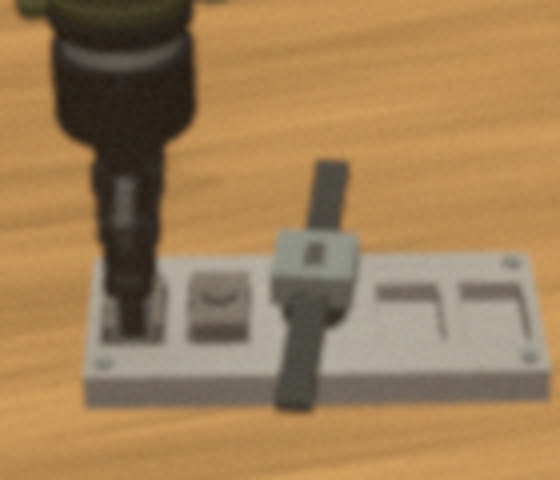

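```bash
python3 -m inch '[[1,0,0,-3,0],[1,0,0,-8,0],[1,0,0,-15,0],[1,0,0,-25,0],[1,0,0,-45,0],[1,0,0,-75,0],[1,0,0,-110,0],[1,0,0,-140,0],[1,0,0,-160,0],[1,0,0,-160,0],[1,0,0,-160,0]]'
python3 - <<'E'
from h import *
st()
img,K,M=camfull("wrist");save("w17",img)
img,K,M=camfull("scene");save("s17",img,3,(180,60,360,260))
rect("top","tray",.03);rect("scene","tray",.03)
for n in("top","scene"):
    img,K,M=camfull(n); q=mark_of(n,"tray")[0]; print(q["confidence"],at_z(K,M,q["xy"],0)*1e3)
E
```

```text
clock: 23.73
position: [0.5131, -0.0879, 0.2085]
eef_rot: [2.442, 1.973, 0.003]
ft_force: [0.4, 0.5, -1.1]
gripper_width: 0.0504
t 23.73 p [513.1 -87.9 208.5] xax [0.21  0.978 0.   ] zax [ 0.003 -0.001 -1.   ] F [ 0.4  0.5 -1.1] w 50.4 j7 [ 0.34  0.64 -0.41  1.92  0.41  0.65 -0.54]
top tray 0.91 c 499.7 340.0 wh 214.3 150.0 ang 83.0 bbox [50.4, 238.8, 110.6, 74.8]
scene tray 0.81 c 521.6 333.4 wh 222.0 192.8 ang 83.8 bbox [359.9, 166.1, 100.4, 52.0]
0.65 [496.65394889 335.77681851   0.        ]
0.98 [489.09609115 348.92007103   0.        ]
```

View pics/w17.png

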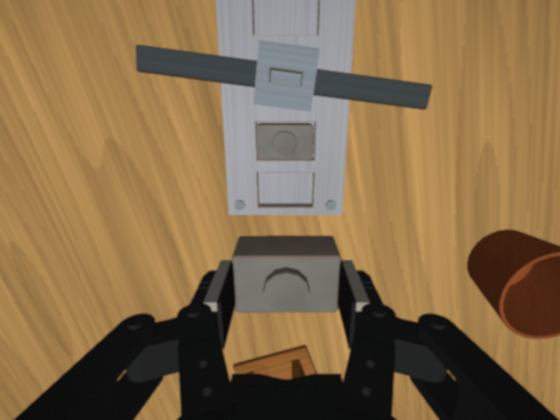

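View pics/s17.png

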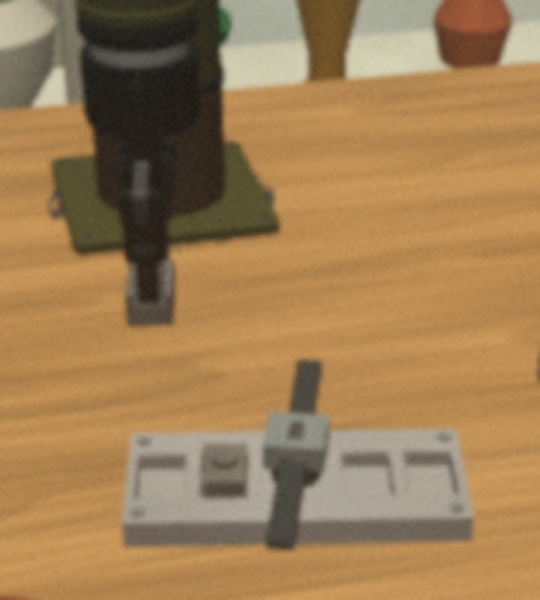

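```bash
python3 -m inch '[[1,369,-101.7,0,-0.087],[1,369,-101.7,0,-0.087],[1,369,-101.7,0,-0.087],[1,369,-101.7,0,-0.087],[1,369,-101.7,0,-0.087],[1,369,-101.7,0,-0.087],[1,369,-101.7,0,-0.087],[1,369,-101.7,0,-0.087],[1,369,-101.7,0,-0.087],[1,369,-101.7,0,-0.087],[1,369,-101.7,0,-0.087],[1,369,-101.7,0,-0.087],[1,369,-101.7,0,-0.087]]'
python3 - <<'E'
from h import *
o,R_=st();print(np.degrees(np.arctan2(R_[1,0],R_[0,0])))
rect("wrist","tray",.03,"w18"); 
img,K,M=camfull("wrist"); q=mark_of("wrist","tray")[0]; print(q["confidence"],q["xy"],at_z(K,M,q["xy"],0)*1e3)
E
```

```text
clock: 25.32
position: [0.4908, 0.2923, 0.2064]
eef_rot: [2.356, 2.076, -0.003]
ft_force: [0.3, -0.3, -0.9]
gripper_width: 0.05
t 25.32 p [490.8 292.3 206.4] xax [ 0.126  0.992 -0.003] zax [-0.    -0.003 -1.   ] F [ 0.3 -0.3 -0.9] w 50.0 j7 [-0.4   0.7  -0.37  1.78  0.36  0.73 -1.09]
82.78379970271551
wrist tray 0.85 c 501.1 346.7 wh 206.3 151.4 ang 83.0 bbox [198.1, 0.3, 182.6, 234.6]
0.59 [288.7, 130.6] [501.52007211 345.19695965   0.        ]
```

View pics/w18.png

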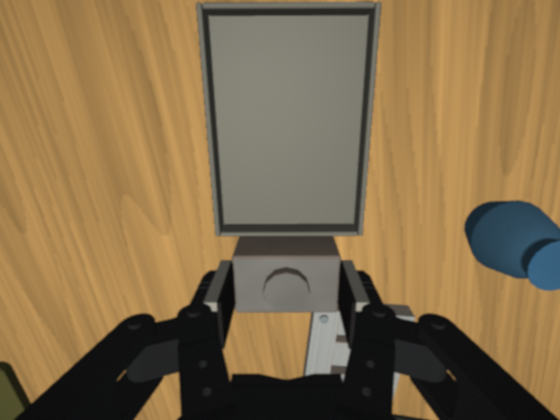

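```bash
python3 -m inch '[[1,40,1.5,0,0],[1,80,3,0,0],[1,103,3.3,20,0],[1,103,3.3,60,0],[1,103,3.3,95,0],[1,103,3.3,125,0],[1,103,3.3,145,0],[1,103,3.3,153,0],[1,103,3.3,157,0],[1,103,3.3,158,0],[1,103,3.3,158,0]]'
python3 - <<'E'
from h import *
o,R_=st()
img,K,M=camfull("scene");save("s19",img,4,(340,100,480,240))
E
```

```text
clock: 26.43
position: [0.5074, 0.3967, 0.0501]
eef_rot: [-2.355, -2.079, -0.004]
ft_force: [-0.1, -0.4, 0.2]
gripper_width: 0.0497
t 26.43 p [507.4 396.7  50.1] xax [0.124 0.992 0.002] zax [ 0.002  0.002 -1.   ] F [-0.1 -0.4  0.2] w 49.7 j7 [-0.59  1.   -0.28  1.62  0.43  0.58 -1.23]
```

View pics/s19.png

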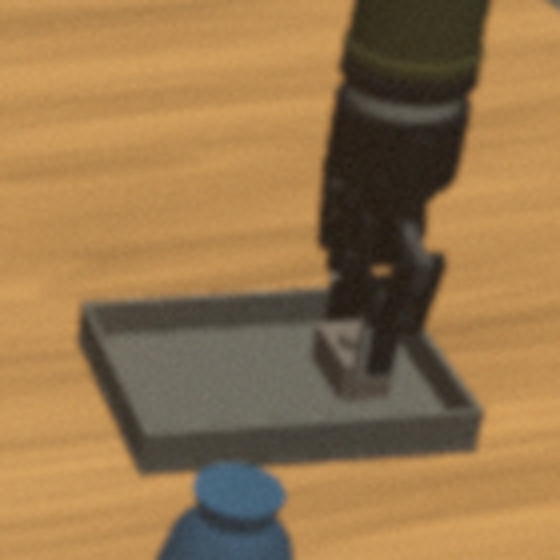

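```bash
python3 -m inch '[[1,0,0,1.5,0],[1,0,0,3,0],[1,0,0,3.8,0],[1,0,0,3.8,0],[1,0,0,3.8,0]]'
python3 -m inch '[[1,0,0,0.5,0],[1,0,0,1,0],[1,0,0,1,0]]'
```

```text
clock: 26.9
position: [0.5067, 0.3964, 0.0454]
eef_rot: [2.355, 2.079, 0.001]
ft_force: [0.3, -0.3, 0.5]
gripper_width: 0.0498
clock: 27.15
position: [0.5067, 0.3964, 0.0454]
eef_rot: [2.354, 2.079, 0.001]
ft_force: [-1.8, -2.0, 9.0]
gripper_width: 0.0502
```

```bash
python3 -m inch '[[1,0,0,-0.7,0],[0.2,0,0,-0.7,0],[0,0,0,-0.7,0],[-0.3,0,0,-0.7,0],[-0.6,0,0,-0.7,0],[-0.8,0,0,-0.7,0],[-0.8,0,0,-0.7,0],[-0.8,0,0,-20,0],[-0.8,0,0,-50,0],[-0.8,0,0,-90,0],[-1,0,0,-130,0],[-1,0,0,-160,0],[-1,0,0,-160,0]]'
python3 - <<'E'
from h import *
o,R_=st()
img,K,M=camfull("wrist");save("w20",img)
img,K,M=camfull("scene");save("s20",img,4,(340,100,480,240))
E
```

```text
clock: 28.23
position: [0.5092, 0.3994, 0.2111]
eef_rot: [-2.355, -2.078, -0.02]
ft_force: [0.1, 1.2, 0.3]
gripper_width: 0.0854
t 28.23 p [509.2 399.4 211.1] xax [0.124 0.992 0.01 ] zax [ 0.009  0.009 -1.   ] F [0.1 1.2 0.3] w 85.4 j7 [-0.54  0.78 -0.37  1.55  0.34  0.86 -1.15]
```

View pics/w20.png

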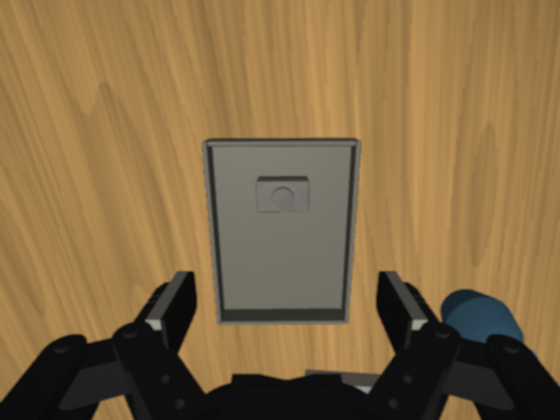

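View pics/s20.png

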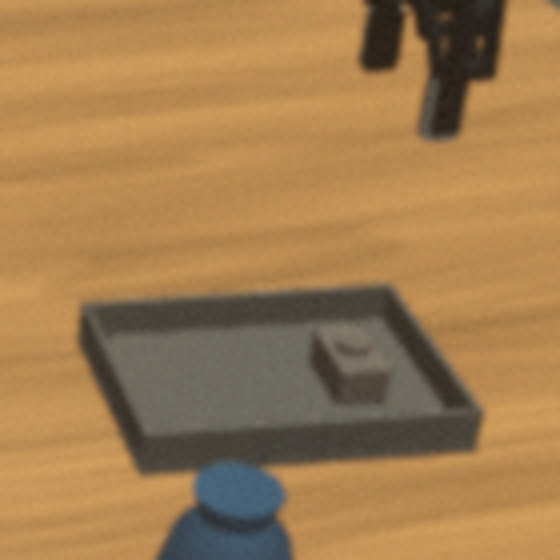

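```bash
python3 -m inch '[[-1,-435,68.5,0,0.085],[-1,-435,68.5,0,0.085],[-1,-435,68.5,0,0.085],[-1,-435,68.5,0,0.085],[-1,-435,68.5,0,0.085],[-1,-435,68.5,0,0.085],[-1,-435,68.5,0,0.085],[-1,-435,68.5,0,0.085],[-1,-435,68.5,0,0.085],[-1,-435,68.5,0,0.085],[-1,-435,68.5,0,0.085],[-1,-435,68.5,0,0.085],[-1,-435,68.5,0,0.085],[-1,-435,68.5,0,0.085],[-1,-435,68.5,0,0.085]]'
python3 - <<'E'
from h import *
o,R_=st();print(np.degrees(np.arctan2(R_[1,0],R_[0,0])))
img,K,M=camfull("wrist");save("w21",img)
for q in mark_of("wrist","foot1")[:2]: print(round(q["confidence"],2),q["xy"],at_z(K,M,q["xy"],.008)*1e3)
E
```

```text
clock: 29.58
position: [0.5204, -0.0419, 0.2036]
eef_rot: [-2.437, -1.98, -0.0]
ft_force: [-0.1, 0.0, -0.1]
gripper_width: 0.0858
t 29.58 p [520.4 -41.9 203.6] xax [0.205 0.979 0.001] zax [-0.001  0.001 -1.   ] F [-0.1  0.  -0.1] w 85.8 j7 [ 0.24  0.66 -0.41  1.92  0.41  0.65 -0.63]
78.19450704331086
0.64 [288.7, 186.6] [523.75207812 -42.97942207   8.        ]
```

View pics/w21.png

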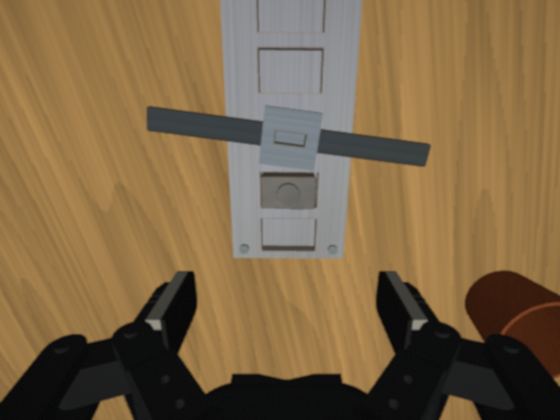

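```bash
python3 -m inch '[[-1,1.5,2.2,40,0],[-1,1.5,2.2,75,0],[-1,1.5,2.2,105,0],[-1,1.5,2.2,130,0],[-1,1.5,2.2,147,0],[-1,1.5,2.2,154,0],[-1,1.5,2.2,156,0],[-1,1.5,2.2,156,0],[-1,1.5,2.2,156,0]]'
python3 -m inch '[[0,0,0,0,0],[0.2,0,0,0,0],[0.3,0,0,0,0],[0.4,0,0,0,0],[0.6,0,0,0,0],[1,0,0,0,0],[1,0,0,0,0],[1,0,0,0,0]]'
```

```text
clock: 30.43
position: [0.5239, -0.0425, 0.0491]
eef_rot: [2.44, 1.977, 0.002]
ft_force: [-0.1, 1.4, 0.4]
gripper_width: 0.0855
clock: 31.1
position: [0.5234, -0.043, 0.0494]
eef_rot: [2.44, 1.977, 0.001]
ft_force: [-1.0, -1.0, 8.9]
gripper_width: 0.05
```

```bash
python3 -m inch '[[1,0,0,-3,0],[1,0,0,-8,0],[1,0,0,-15,0],[1,0,0,-25,0],[1,0,0,-45,0],[1,0,0,-75,0],[1,0,0,-110,0],[1,0,0,-140,0],[1,0,0,-158,0],[1,0,0,-158,0],[1,0,0,-158,0]]'
python3 - <<'E'
from h import *
st()
img,K,M=camfull("wrist");save("w22",img)
rect("top","tray",.03)
E
```

```text
clock: 32.02
position: [0.5235, -0.0431, 0.2075]
eef_rot: [2.44, 1.976, 0.003]
ft_force: [-0.5, 0.5, -1.2]
gripper_width: 0.0502
t 32.02 p [523.5 -43.1 207.5] xax [0.208 0.978 0.   ] zax [ 0.003 -0.    -1.   ] F [-0.5  0.5 -1.2] w 50.2 j7 [ 0.25  0.65 -0.42  1.91  0.42  0.66 -0.63]
top tray 0.96 c 499.9 339.2 wh 216.0 153.7 ang 82.8 bbox [49.2, 236.5, 113.5, 77.5]
```

View pics/w22.png

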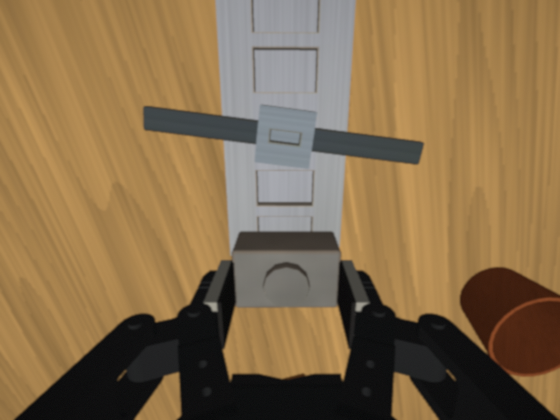

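```bash
python3 -m inch '[[1,289,-96,0,-0.085],[1,289,-96,0,-0.085],[1,289,-96,0,-0.085],[1,289,-96,0,-0.085],[1,289,-96,0,-0.085],[1,289,-96,0,-0.085],[1,289,-96,0,-0.085],[1,289,-96,0,-0.085],[1,289,-96,0,-0.085],[1,289,-96,0,-0.085],[1,289,-96,0,-0.085],[1,289,-96,0,-0.085]]'
python3 - <<'E'
from h import *
o,R_=st();print(np.degrees(np.arctan2(R_[1,0],R_[0,0])))
rect("wrist","tray",.03,"w23"); 
E
```

```text
clock: 33.17
position: [0.4895, 0.2572, 0.2053]
eef_rot: [2.357, 2.075, -0.004]
ft_force: [1.0, -0.1, -0.8]
gripper_width: 0.0502
t 33.17 p [489.5 257.2 205.3] xax [ 0.127  0.992 -0.003] zax [-0.001 -0.003 -1.   ] F [ 1.  -0.1 -0.8] w 50.2 j7 [-0.34  0.68 -0.39  1.83  0.38  0.7  -1.07]
82.7313516456747
wrist tray 0.7 c 499.4 329.3 wh 172.0 151.5 ang 82.8 bbox [193.7, 1.6, 182.9, 201.3]
```

View pics/w23.png

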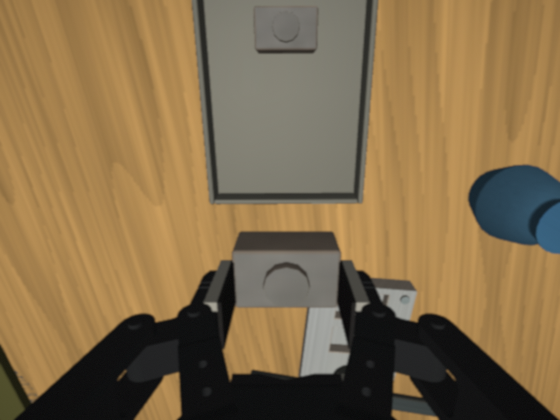

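```bash
python3 -m inch '[[1,30,0.4,0,0],[1,42,0.4,10,0],[1,42,0.4,50,0],[1,42,0.4,90,0],[1,42,0.4,120,0],[1,42,0.4,140,0],[1,42,0.4,150,0],[1,42,0.4,155,0],[1,42,0.4,156,0],[1,42,0.4,156,0],[1,42,0.4,156,0]]'
python3 -m inch '[[1,0,0,1,0],[1,0,0,2,0],[1,0,0,2.5,0],[1,0,0,2.5,0]]'
```

```text
clock: 34.18
position: [0.4956, 0.302, 0.0514]
eef_rot: [2.355, 2.079, 0.004]
ft_force: [0.7, -0.4, -0.2]
gripper_width: 0.0502
clock: 34.52
position: [0.4949, 0.3014, 0.0478]
eef_rot: [2.355, 2.079, 0.001]
ft_force: [0.1, 0.1, -1.2]
gripper_width: 0.0503
```

```bash
python3 -m inch '[[1,0,0,0.7,0],[1,0,0,1.4,0],[1,0,0,1.4,0],[1,0,0,1.4,0]]'
python3 -m inch '[[1,0,0,0.5,0],[1,0,0,0.9,0],[1,0,0,0.9,0]]'
```

```text
clock: 34.85
position: [0.4949, 0.3014, 0.0465]
eef_rot: [2.355, 2.079, 0.0]
ft_force: [-0.1, -0.5, 3.3]
gripper_width: 0.0499
clock: 35.1
position: [0.4948, 0.3014, 0.0464]
eef_rot: [2.354, 2.079, 0.001]
ft_force: [-1.7, -2.4, 9.9]
gripper_width: 0.0501
```

```bash
python3 -m inch '[[1,0,0,-0.8,0],[0.2,0,0,-0.8,0],[0,0,0,-0.8,0],[-0.3,0,0,-0.8,0],[-0.6,0,0,-0.8,0],[-0.8,0,0,-0.8,0],[-0.8,0,0,-0.8,0],[-0.8,0,0,-20,0],[-0.8,0,0,-50,0],[-0.8,0,0,-90,0],[-1,0,0,-130,0],[-1,0,0,-165,0],[-1,0,0,-170,0],[-1,0,0,-170,0]]'
python3 - <<'E'
from h import *
o,R_=st()
img,K,M=camfull("wrist");save("w24",img)
img,K,M=camfull("scene");save("s24",img,1)
rect("scene","planter",0)
E
```

```text
clock: 36.27
position: [0.4961, 0.3024, 0.2179]
eef_rot: [2.355, 2.079, 0.009]
ft_force: [-1.3, 0.1, -0.2]
gripper_width: 0.0854
t 36.27 p [496.1 302.4 217.9] xax [0.124 0.992 0.004] zax [ 0.005  0.003 -1.   ] F [-1.3  0.1 -0.2] w 85.4 j7 [-0.39  0.7  -0.4   1.74  0.37  0.77 -1.1 ]
scene planter 0.71 c 687.5 -224.7 wh 173.3 104.2 ang 9.2 bbox [151.2, 259.5, 56.1, 60.7]
```

View pics/w24.png

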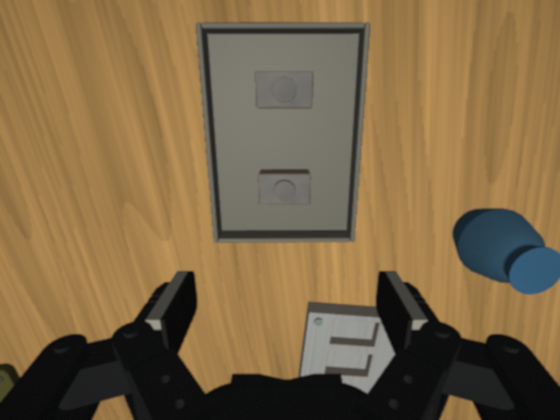

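View pics/s24.png

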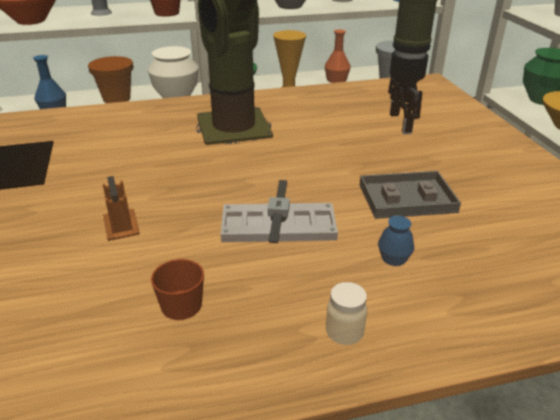

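```bash
python3 -m inch '[[-1,-645,28.5,0,-1.82],[-1,-645,28.5,0,-1.82],[-1,-645,28.5,0,-1.82],[-1,-645,28.5,0,-1.82],[-1,-645,28.5,0,-1.82],[-1,-645,28.5,0,-1.82],[-1,-645,28.5,0,-1.82],[-1,-645,28.5,0,-1.82],[-1,-645,28.5,0,-1.82],[-1,-645,28.5,0,-1.82],[-1,-645,28.5,0,-1.82],[-1,-645,28.5,0,-1.82],[-1,-645,28.5,0,-1.82],[-1,-645,28.5,0,-1.82],[-1,-645,28.5,0,-1.82],[-1,-645,28.5,0,-1.82],[-1,-645,28.5,0,-1.82],[-1,-645,28.5,0,-1.82],[-1,-645,28.5,0,-1.82],[-1,-645,28.5,0,-1.82]]'
python3 - <<'E'
from h import *
o,R_=st();print(np.degrees(np.arctan2(R_[1,0],R_[0,0])))
rect("wrist","key",.108,"w25")
E
```

```text
clock: 38.13
position: [0.4436, -0.3401, 0.2148]
eef_rot: [0.202, -3.135, -0.003]
ft_force: [-0.7, 0.1, -1.3]
gripper_width: 0.0852
t 38.13 p [ 443.6 -340.1  214.8] xax [-0.992 -0.128  0.   ] zax [-0.001  0.002 -1.   ] F [-0.7  0.1 -1.3] w 85.2 j7 [ 1.11  0.83 -0.99  1.79  0.82  1.    1.49]
-172.63804170138292
wrist key 0.74 c 444.7 -341.0 wh 85.1 13.6 ang 6.9 bbox [275.7, 162.3, 17.8, 105.4]
```

View pics/w25.png

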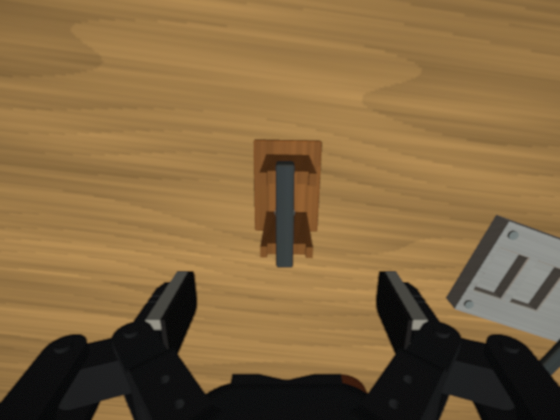

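```bash
python3 -m inch '[[-1,-1.8,-1.4,40,0],[-1,-1.8,-1.4,70,0],[-1,-1.8,-1.4,95,0],[-1,-1.8,-1.4,105,0],[-1,-1.8,-1.4,108,0],[-1,-1.8,-1.4,108,0],[-1,-1.8,-1.4,108,0],[1,-1.8,-1.4,108,0],[1,-1.8,-1.4,108,0],[1,-1.8,-1.4,108,0],[1,-1.8,-1.4,108,0],[1,-1.8,-1.4,108,0],[1,-1.8,-1.4,108,0],[1,-1.8,-1.4,108,0],[1,-1.8,-1.4,108,0]]'
python3 - <<'E'
from h import *
o,R_=st();print(np.degrees(np.arctan2(R_[1,0],R_[0,0])))
img,K,M=camfull("wrist");save("w26",img,6,(245,195,335,285))
E
```

```text
clock: 39.48
position: [0.4453, -0.3431, 0.1077]
eef_rot: [-0.197, 3.135, 0.0]
ft_force: [-1.4, 1.4, 5.2]
gripper_width: 0.0129
t 39.48 p [ 445.3 -343.1  107.7] xax [-0.992 -0.125 -0.   ] zax [ 0.  0. -1.] F [-1.4  1.4  5.2] w 12.9 j7 [ 1.05  0.97 -0.86  1.85  1.01  0.83  1.34]
-172.8130545508178
```

View pics/w26.png

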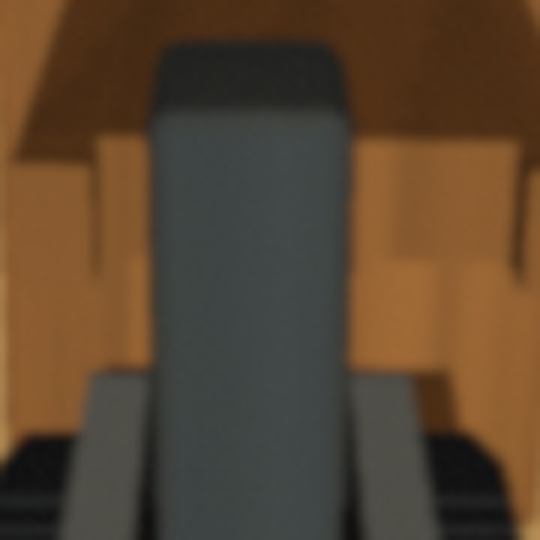

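```bash
python3 -m inch '[[1,0,0,-10,0],[1,0,0,-30,0],[1,0,0,-65,0],[1,0,0,-95,0],[1,0,0,-115,0],[1,0,0,-115,0],[1,-132,340,-115,0.449],[1,-132,340,-115,0.449],[1,-132,340,-115,0.449],[1,-132,340,-115,0.449],[1,-132,340,-115,0.449],[1,-132,340,-115,0.449],[1,-132,340,-115,0.449],[1,-132,340,-115,0.449],[1,-132,340,-115,0.449],[1,-132,340,-115,0.449],[1,-132,340,-115,0.449],[1,-132,340,-115,0.449],[1,-132,340,-115,0.449]]'
python3 - <<'E'
from h import *
o,R_=st();print(np.degrees(np.arctan2(R_[1,0],R_[0,0])))
img,K,M=camfull("wrist");save("w27",img);save("w27a",img,8,(245,150,325,220))
img,K,M=camfull("scene");save("s27",img,3,(180,90,360,250))
E
```

```text
clock: 41.12
position: [0.533, 0.0084, 0.2214]
eef_rot: [-0.51, -3.098, 0.003]
ft_force: [-0.0, -0.3, -2.3]
gripper_width: 0.0129
t 41.12 p [533.    8.4 221.4] xax [-0.947  0.32   0.001] zax [-0.002 -0.002 -1.   ] F [-0.  -0.3 -2.3] w 12.9 j7 [ 0.38  0.73 -0.83  1.86  0.7   0.87  0.44]
161.3216642093158
```

View pics/w27.png

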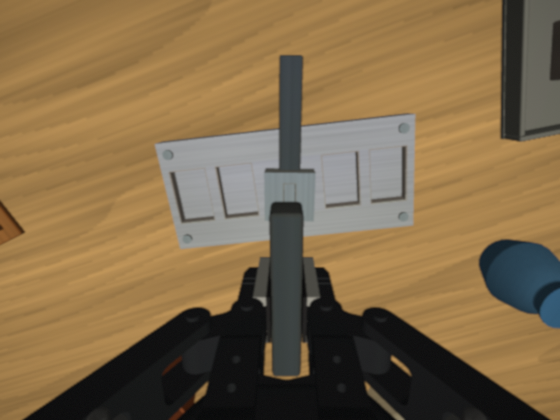

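View pics/w27a.png

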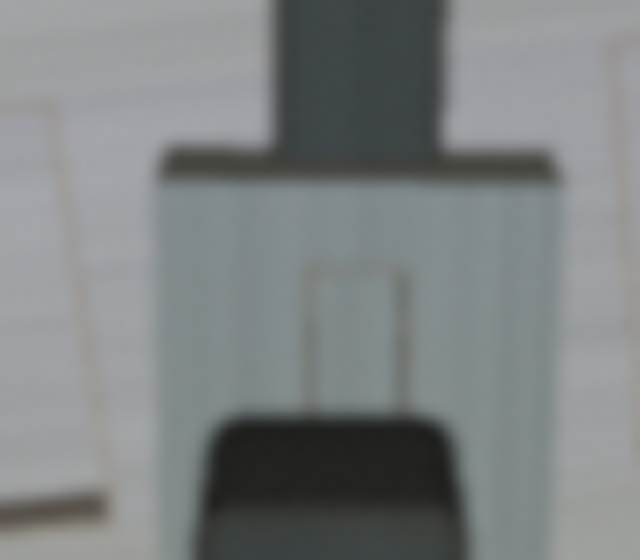

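View pics/s27.png

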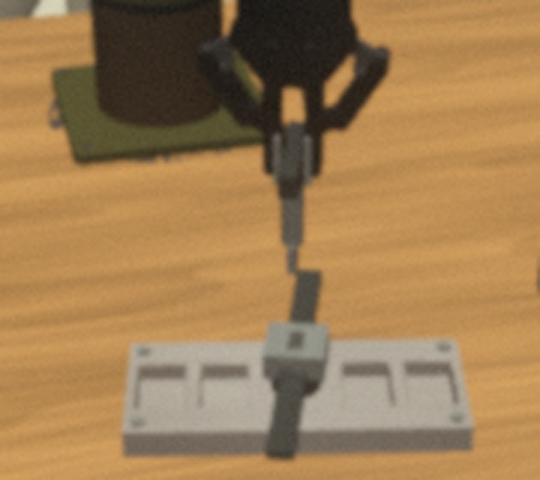

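```bash
python3 -m inch '[[1,0,3.1,20,0],[1,0,3.1,40,0],[1,0,3.1,54,0],[1,0,3.1,58,0],[1,0,3.1,58,0],[1,0,3.1,58,0]]'
python3 - <<'E'
from h import *
st()
E
```

```text
clock: 41.72
position: [0.535, 0.013, 0.1647]
eef_rot: [0.508, 3.1, 0.0]
ft_force: [-0.3, 0.4, -1.7]
gripper_width: 0.0127
t 41.72 p [535.   13.  164.7] xax [-0.948  0.319 -0.   ] zax [ 0.001  0.    -1.   ] F [-0.3  0.4 -1.7] w 12.7 j7 [ 0.33  0.81 -0.76  1.91  0.81  0.76  0.35]
```

```bash
python3 -m inch '[[1,0.3,-1.7,2,0],[1,0.3,-1.7,4,0],[1,0.3,-1.7,4,0]]'
python3 -m inch '[[1,0,0,2,0],[1,0,0,4,0],[1,0,0,6,0],[1,0,0,7,0],[1,0,0,7,0]]'
```

```text
clock: 41.97
position: [0.534, 0.0116, 0.1606]
eef_rot: [0.507, 3.1, -0.0]
ft_force: [0.1, -0.5, -1.7]
gripper_width: 0.0131
clock: 42.38
position: [0.5337, 0.0119, 0.153]
eef_rot: [-0.506, -3.1, 0.0]
ft_force: [-0.0, 0.1, -2.8]
gripper_width: 0.013
```

```bash
python3 -m inch '[[1,0,0,3,0],[1,0,0,6,0],[1,0,0,9,0],[1,0,0,11,0],[1,0,0,12,0],[1,0,0,13,0],[1,0,0,13,0]]'
python3 - <<'E'
from h import *
o,R_=st();print(o["wrist_torque"].round(2),np.degrees(np.arctan2(R_[1,0],R_[0,0])))
E
```

```text
clock: 42.97
position: [0.534, 0.0121, 0.1416]
eef_rot: [0.506, 3.099, -0.001]
ft_force: [-1.4, -0.7, 10.4]
gripper_width: 0.013
t 42.97 p [534.   12.1 141.6] xax [-0.948  0.318 -0.001] zax [ 0.001 -0.001 -1.   ] F [-1.4 -0.7 10.4] w 13.0 j7 [ 0.31  0.84 -0.73  1.92  0.85  0.72  0.31]
[-0.31  0.72 -0.06] 161.45713823921054
```

```bash
python3 -m inch '[[1,0,0,-0.4,0.05],[1,0,0,-0.4,0.1],[1,0,0,-0.4,0.16],[1,0,0,-0.4,0.22],[1,0,0,-0.4,0.28],[1,0,0,-0.4,0.34],[1,0,0,-0.4,0.4],[1,0,0,-0.4,0.46],[1,0,0,-0.4,0.52],[1,0,0,-0.4,0.58],[1,0,0,-0.4,0.64],[1,0,0,-0.4,0.7],[1,0,0,-0.4,0.7]]'
python3 - <<'E'
from h import *
o,R_=st();print(o["wrist_torque"].round(2),np.degrees(np.arctan2(R_[1,0],R_[0,0])))
E
python3 -m inch '[[1,0,0,0,0.06],[1,0,0,0,0.12],[1,0,0,0,0.18],[1,0,0,0,0.24],[1,0,0,0,0.3],[1,0,0,0,0.36],[1,0,0,0,0.42],[1,0,0,0,0.48],[1,0,0,0,0.54],[1,0,0,0,0.6],[1,0,0,0,0.66],[1,0,0,0,0.7],[1,0,0,0,0.7]]'
python3 - <<'E'
from h import *
o,R_=st();print(o["wrist_torque"].round(2),np.degrees(np.arctan2(R_[1,0],R_[0,0])))
E
```

```text
clock: 44.05
position: [0.5341, 0.0118, 0.1416]
eef_rot: [1.54, 2.736, -0.001]
ft_force: [-2.1, -1.4, 6.5]
gripper_width: 0.0132
t 44.05 p [534.1  11.8 141.6] xax [-0.519  0.855 -0.002] zax [ 0.001 -0.001 -1.   ] F [-2.1 -1.4  6.5] w 13.2 j7 [ 0.21  0.79 -0.54  1.93  0.7   0.61 -0.24]
[-0.26  0.46  0.14] 121.24524236003167
clock: 45.13
position: [0.5346, 0.0117, 0.1416]
eef_rot: [2.384, 2.043, 0.001]
ft_force: [-0.2, -1.7, 5.8]
gripper_width: 0.0128
t 45.13 p [534.6  11.7 141.6] xax [ 0.153  0.988 -0.001] zax [ 0.002 -0.001 -1.   ] F [-0.2 -1.7  5.8] w 12.8 j7 [ 0.1   0.76 -0.35  1.94  0.5   0.53 -0.75]
[-0.37  0.17  0.15] 81.17941990200016
```

```bash
python3 -m inch '[[1,0,0,0,0.05],[1,0,0,0,0.1],[1,0,0,0,0.15],[1,0,0,0,0.2],[1,0,0,0,0.2]]'
python3 - <<'E'
from h import *
o,R_=st();print(o["wrist_torque"].round(2),np.degrees(np.arctan2(R_[1,0],R_[0,0])))
E
python3 -m inch '[[1,0,0,0,0.02],[1,0,0,0,0.04],[1,0,0,0,0.06],[1,0,0,0,0.06]]'
python3 - <<'E'
from h import *
o,R_=st();print(o["wrist_torque"].round(2),np.degrees(np.arctan2(R_[1,0],R_[0,0])))
E
```

```text
clock: 45.55
position: [0.5347, 0.0116, 0.1416]
eef_rot: [2.577, 1.794, 0.002]
ft_force: [-0.4, -1.8, 6.4]
gripper_width: 0.0129
t 45.55 p [534.7  11.6 141.6] xax [ 0.347  0.938 -0.   ] zax [ 0.002 -0.001 -1.   ] F [-0.4 -1.8  6.4] w 12.9 j7 [ 0.07  0.76 -0.3   1.94  0.43  0.51 -0.88]
[-0.44  0.11  0.09] 69.69396029385386
clock: 45.88
position: [0.5348, 0.0116, 0.1416]
eef_rot: [2.628, 1.718, 0.002]
ft_force: [-0.8, -1.2, 5.7]
gripper_width: 0.0131
t 45.88 p [534.8  11.6 141.6] xax [0.401 0.916 0.   ] zax [ 0.002 -0.001 -1.   ] F [-0.8 -1.2  5.7] w 13.1 j7 [ 0.06  0.76 -0.28  1.94  0.41  0.5  -0.92]
[-0.49  0.05  0.14] 66.33537336282996
```

```bash
python3 -m inch '[[1,0,0,0,0.02],[1,0,0,0,0.04],[1,0,0,0,0.05],[1,0,0,0,0.05]]'
python3 - <<'E'
from h import *
o,R_=st();print(o["wrist_torque"].round(2),np.degrees(np.arctan2(R_[1,0],R_[0,0])))
E
python3 -m inch '[[1,0,0,0,0.02],[1,0,0,0,0.03],[1,0,0,0,0.03]]'
python3 - <<'E'
from h import *
o,R_=st();print(o["wrist_torque"].round(2),np.degrees(np.arctan2(R_[1,0],R_[0,0])))
E
```

```text
clock: 46.22
position: [0.5348, 0.0116, 0.1416]
eef_rot: [2.669, 1.653, 0.002]
ft_force: [0.5, -1.0, 6.1]
gripper_width: 0.0127
t 46.22 p [534.8  11.6 141.6] xax [0.445 0.895 0.   ] zax [ 0.002 -0.001 -1.   ] F [ 0.5 -1.   6.1] w 12.7 j7 [ 0.05  0.75 -0.27  1.94  0.39  0.5  -0.96]
[-0.49  0.02  0.41] 63.54728384861782
clock: 46.47
position: [0.5348, 0.0116, 0.1416]
eef_rot: [2.692, 1.614, 0.002]
ft_force: [0.3, -2.1, 6.9]
gripper_width: 0.013
t 46.47 p [534.8  11.6 141.6] xax [0.471 0.882 0.   ] zax [ 0.002 -0.001 -1.   ] F [ 0.3 -2.1  6.9] w 13.0 j7 [ 0.05  0.75 -0.26  1.94  0.38  0.5  -0.98]
[-0.51  0.    0.64] 61.89928981778673
```

```bash
python3 -m inch '[[1,0,0,0,-0.05],[1,0,0,0,-0.1],[1,0,0,0,-0.15],[1,0,0,0,-0.15]]'
python3 - <<'E'
from h import *
o,R_=st();print(o["wrist_torque"].round(2),np.degrees(np.arctan2(R_[1,0],R_[0,0])))
E
python3 -m inch '[[1,0,0,-2,0],[1,0,0,-5,0],[1,0,0,-10,0],[1,0,0,-16,0],[1,0,0,-25,0],[1,0,0,-40,0],[1,0,0,-55,0],[1,0,0,-70,0],[1,0,0,-80,0],[1,0,0,-80,0],[1,0,0,-80,0]]'
python3 - <<'E'
from h import *
o,R_=st();print(o["wrist_torque"].round(2),np.degrees(np.arctan2(R_[1,0],R_[0,0])))
img,K,M=camfull("scene");save("s30",img,3,(180,90,360,250))
img,K,M=camfull("wrist");save("w30",img)
E
```

```text
clock: 46.8
position: [0.5348, 0.0119, 0.1416]
eef_rot: [2.565, 1.812, 0.003]
ft_force: [-0.5, -1.3, 5.7]
gripper_width: 0.0131
t 46.8 p [534.8  11.9 141.6] xax [0.334 0.942 0.001] zax [ 0.002  0.    -1.   ] F [-0.5 -1.3  5.7] w 13.1 j7 [ 0.07  0.76 -0.3   1.94  0.43  0.51 -0.88]
[-0.29  0.06  0.03] 70.47484211477811
clock: 47.72
position: [0.5338, 0.0119, 0.2211]
eef_rot: [2.568, 1.809, 0.001]
ft_force: [-0.6, 0.4, -2.7]
gripper_width: 0.013
t 47.72 p [533.8  11.9 221.1] xax [0.336 0.942 0.   ] zax [ 0.001 -0.    -1.   ] F [-0.6  0.4 -2.7] w 13.0 j7 [ 0.13  0.64 -0.38  1.87  0.35  0.7  -0.81]
[-0.03  0.    0.  ] 70.3411941038201
```

View pics/s30.png

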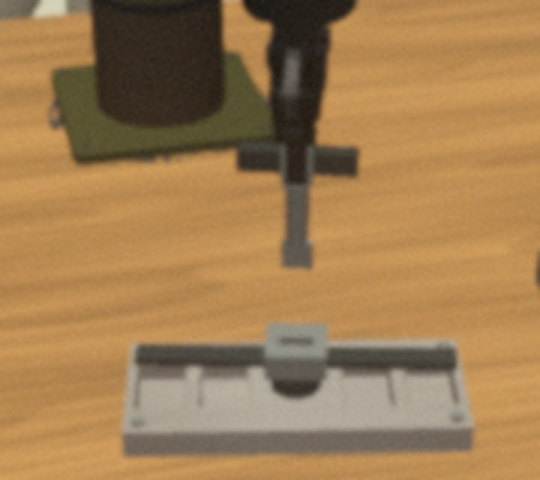

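View pics/w30.png

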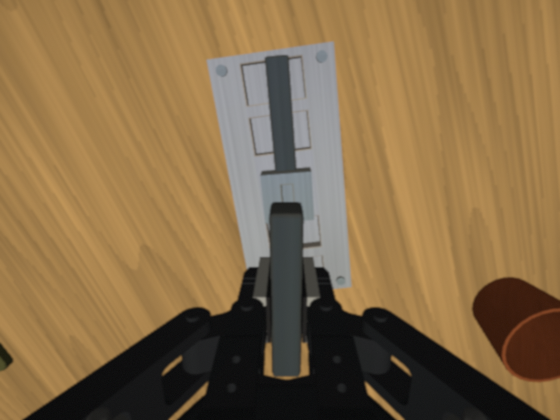

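```bash
python3 - <<'E'
from h import *
img,K,M=camfull("wrist")
W=lambda u,z:at_z(K,M,u,z)*1e3
a,b=W((277,58),.051),W((285.5,170),.051);d=a-b;print("bar",np.degrees(np.arctan2(d[1],d[0])))
for p,q in [((209,60),(250,288)),((333,43),(350,288))]:
    a,b=W(p,.022),W(q,.022);d=a-b;print("mould y",np.degrees(np.arctan2(d[1],d[0])),np.linalg.norm(d))
E
```

```text
bar 74.66111858909873
mould y 77.1742872418517 242.25184885445333
mould y 77.57100809912535 256.4187589418824
```

```bash
python3 -m inch '[[1,-362.5,36,0,1.101],[1,-362.5,36,0,1.101],[1,-362.5,36,0,1.101],[1,-362.5,36,0,1.101],[1,-362.5,36,0,1.101],[1,-362.5,36,0,1.101],[1,-362.5,36,0,1.101],[1,-362.5,36,0,1.101],[1,-362.5,36,0,1.101],[1,-362.5,36,0,1.101],[1,-362.5,36,0,1.101],[1,-362.5,36,0,1.101],[1,-362.5,36,0,1.101],[1,-362.5,36,0,1.101]]'
python3 - <<'E'
from h import *
o,R_=st();print(np.degrees(np.arctan2(R_[1,0],R_[0,0])))
img,K,M=camfull("wrist");save("w31",img)
E
```

```text
clock: 49.03
position: [0.4466, -0.3397, 0.2205]
eef_rot: [-3.134, -0.204, 0.0]
ft_force: [-1.0, 0.8, -1.0]
gripper_width: 0.013
t 49.03 p [ 446.6 -339.7  220.5] xax [0.992 0.13  0.   ] zax [-0.     0.001 -1.   ] F [-1.   0.8 -1. ] w 13.0 j7 [ 0.64  0.65 -0.12  1.8   0.12  0.7  -0.99]
7.458489769277117
```

View pics/w31.png

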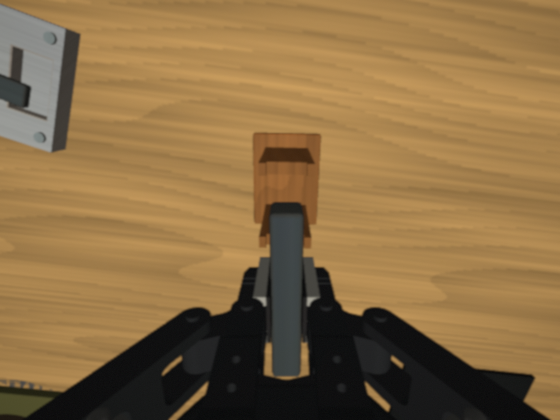

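```bash
python3 -m inch '[[1,-1,1.8,30,0],[1,-1,1.8,60,0],[1,-1,1.8,85,0],[1,-1,1.8,100,0],[1,-1,1.8,108,0],[1,-1,1.8,111,0],[1,-1,1.8,111,0],[1,-1,1.8,111,0]]'
python3 - <<'E'
from h import *
st()
img,K,M=camfull("scene");save("s32",img,4,(80,130,180,250))
E
```

```text
clock: 49.75
position: [0.4459, -0.3437, 0.1106]
eef_rot: [3.134, 0.2, 0.002]
ft_force: [0.7, -0.3, -2.3]
gripper_width: 0.0129
t 49.75 p [ 445.9 -343.7  110.6] xax [0.992 0.127 0.001] zax [ 0.002 -0.001 -1.   ] F [ 0.7 -0.3 -2.3] w 12.9 j7 [ 0.63  0.82 -0.09  1.87  0.15  0.45 -1.01]
```

View pics/s32.png

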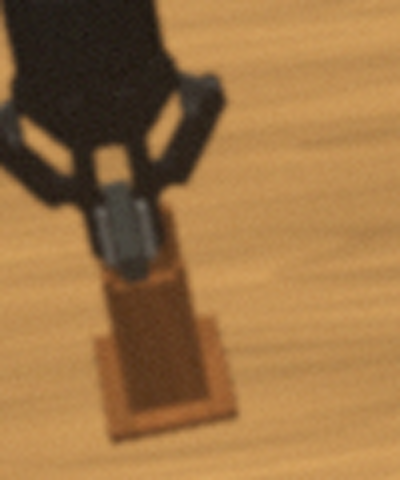

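Correct y by +2 and seat.

```bash
python3 -m inch '[[1,0,-1,0,0],[1,0,-2.2,0,0],[1,0,-2.2,1.5,0],[1,0,-2.2,2.6,0],[1,0,-2.2,3,0],[1,0,-2.2,3,0]]'
python3 -m inch '[[1,0,0,0.5,0],[1,0,0,0.5,0]]'
```

```text
clock: 50.3
position: [0.4451, -0.3413, 0.1077]
eef_rot: [3.135, 0.199, 0.001]
ft_force: [-1.4, 1.5, 7.0]
gripper_width: 0.0129
clock: 50.47
position: [0.4451, -0.3413, 0.1076]
eef_rot: [3.135, 0.199, 0.001]
ft_force: [-1.7, 1.9, 10.4]
gripper_width: 0.0126
```

```bash
python3 -m inch '[[1,0,0,-0.8,0],[-1,0,0,-0.8,0],[-1,0,0,-0.8,0],[-1,0,0,-0.8,0],[-1,0,0,-0.8,0],[-1,0,0,-0.8,0],[-1,0,0,-0.8,0],[-1,0,0,-15,0],[-1,0,0,-40,0],[-1,0,0,-80,0],[-1,0,0,-130,0],[-1,0,0,-130,0],[-1,0,0,-130,0]]'
python3 - <<'E'
from h import *
st(); rect("wrist","key",.108,"w33")
img,K,M=camfull("scene");save("s33",img);save("s33a",img,4,(80,130,180,250))
img,K,M=camfull("top");save("t33",img)
E
```

```text
clock: 51.55
position: [0.4467, -0.3426, 0.2397]
eef_rot: [3.131, 0.198, 0.01]
ft_force: [-0.2, -0.5, -0.7]
gripper_width: 0.0855
t 51.55 p [ 446.7 -342.6  239.7] xax [0.992 0.126 0.006] zax [ 0.007 -0.004 -1.   ] F [-0.2 -0.5 -0.7] w 85.5 j7 [ 0.65  0.62 -0.13  1.78  0.11  0.73 -0.98]
wrist key 0.89 c 446.3 -341.7 wh 85.4 14.3 ang 7.7 bbox [273.4, 159.0, 21.2, 96.8]
```

View pics/w33.png

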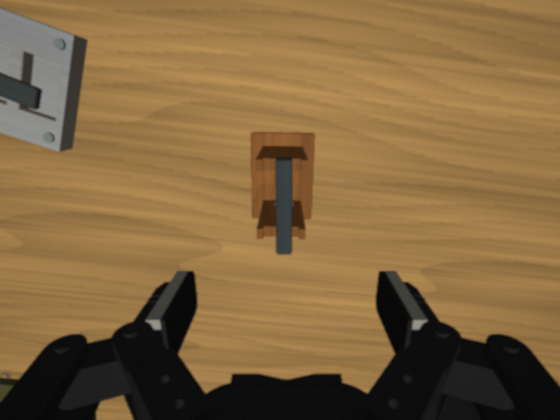

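View pics/s33.png

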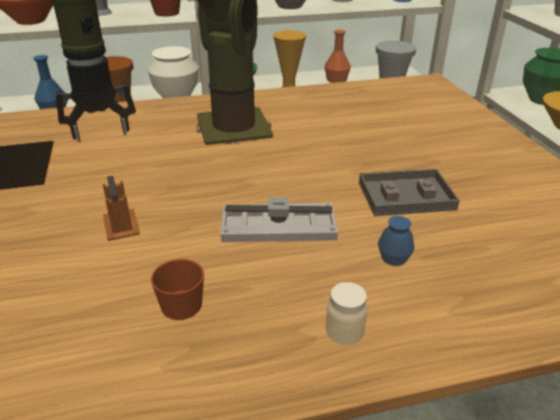

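View pics/s33a.png

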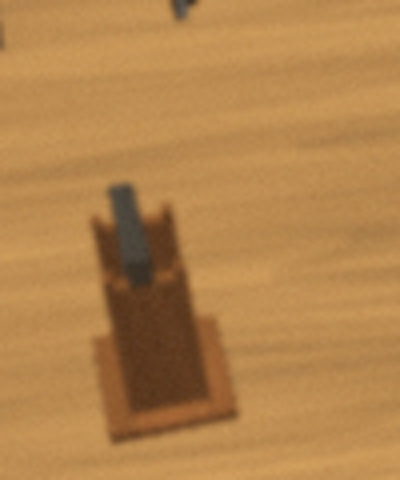

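View pics/t33.png

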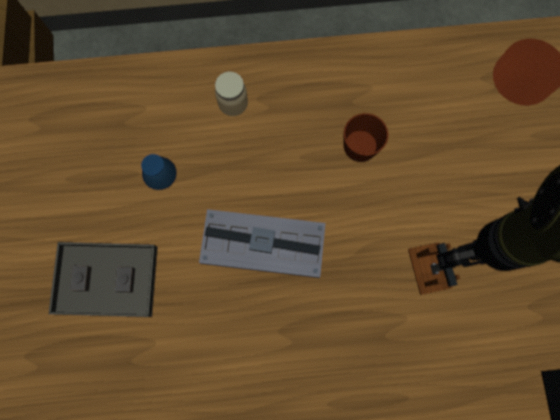

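```bash
python3 -m inch '[[-1,0,0,0,0],[-1,0,0,0,0],[-1,0,0,0,0],[-1,0,0,0,0],[-1,0,0,0,0],[-1,0,0,0,0]]'
python3 - <<'E'
from h import *
img,K,M=camfull("scene");save("s34",img,5,(345,155,475,225))
print(sign_off())
E
```

```text
clock: 52.25
position: [0.4448, -0.3413, 0.2361]
eef_rot: [-3.135, -0.199, 0.0]
ft_force: [0.2, -0.6, 0.3]
gripper_width: 0.0854
the job is handed in; nothing more can be done
None
```

View pics/s34.png

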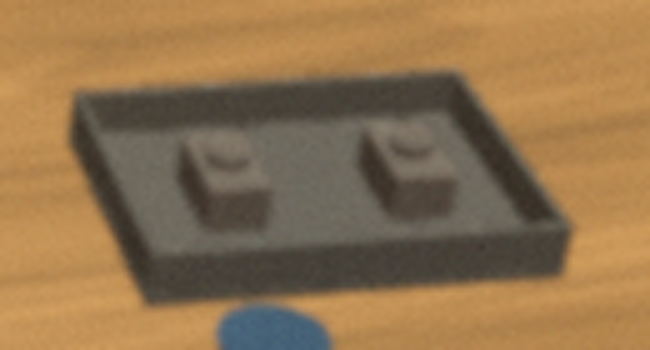

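The job is done and was handed in at about 52 s.

- **Opening the bar:** I took the key from its rest and pressed it fully home in the slot. I turned the bar anticlockwise to its stop; the torque rose sharply there, and the wrist camera measured about 1.46 rad (the stop is at 1.45).
- **Key between turns:** I hung the key back on its rest while I moved the feet, so it was taken and seated twice.
- **Feet:** Only two feet were present. I lifted both out and set them down under force control. The last picture shows both flat in the tray, boss up and apart.
- **Closing the bar:** With the key fully home again, I turned the bar clockwise to its stop. The torque rose there too, and the bar measured about -0.05 rad. I then hung the key on its rest; the last pictures show it over both prongs, between the lips.

**Checks that disagreed:** the tray appears about 1 cm from where it was when I placed the feet, most likely the knock the task warned of. Both feet are still in it. Early camera readings of the slot and the bar's angle differed by up to about 1 cm and 5 degrees, so I went by close wrist-camera views and by contact force.

The vase and planter look undisturbed in the last pictures.

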